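Build up a power module from the bonding clamp

ROBOT

A 7-joint arm with a two-finger parallel gripper is mounted at the origin on the work surface. World frame = base frame: x ahead of the robot, y to its left, z up, the work surface at z = 0. Lengths are in m, angles in rad, forces in N, time in s.
With the tool pointing down it reaches from about 0.425 to 0.925 m from the base axis. Payload 6.8 kg.
Tool frame: the origin (TCP) lies at the very end of the fingers, on their centre line; the grasp point (between the pads) lies 19 mm behind it; z points along the fingers, y is the line along which they close (so a half turn about z gives the same grasp; the last joint's range is limited). The gripper opens to 85 mm and grips with 20 to 120 N. Pads are 22 mm wide; open, the fingers measure 114 mm over their backs; the gripper's body (76 mm by 85 mm) begins 54 mm behind the grasp point. The pads swing forward as they close: fully open they stand 13 mm farther back than shut.
Start: joints at [-1.361, 0.477, 0.022, 1.555, -0.011, 1.109, -0.083], TCP at [0.211, 0.641, 0.231] pointing down, gripper open.
Joint ranges: [-2.96, 2.96], [-0.34, 2.1], [-1.41, 1.46], [0.24, 2.44], [-1.37, 4.51], [0.17, 1.92], [-2.96, 2.96]. Speed limits (rad/s): [2.39, 2.39, 3.14, 3.14, 3.14, 3.14, 3.14].

INTERFACE

Orientations are given as a rotation vector (axis times angle).
In Python, from bench import get_obs, grab_frame, hand_in gives the robot as it stands.
- The arm moves only by the tool drive_tool, never from a script. Its argument "rows" is a list of rows, each an object with "offset": the shift along the tool's x, y, z as a fraction of full scale, a list of three; "rotation": the turn, a rotation vector about the tool's x, y, z as a fraction of full scale, a list of three; "claw": the opening, from 0 (shut) to 1 (fully open). In form: [{"offset": [tx, ty, tz], "rotation": [wx, wy, wz], "claw": claw}, ...]. A call has 1 to 20 rows; each row is the pose to reach, as a shift and turn from the pose commanded when the call began, along the tool's axes at that moment; what a row does not reach only later rows make up. Full scale, the value 1, is 0.15 m for a shift and 2 rad for a turn. A row lasts 1/12 s, in which the tool goes at most 41.7 mm and 7.16 degrees, less where a joint would pass 70% of its speed; a pose out of reach is approached as far as the arm can. A call with a number of a shift or a turn outside -1 to 1 is refused whole. A call with a gripper value outside its range is refused whole. The fingers move at their own pace and stop on an object; "force" is the grip in N (left out, the last holds). Time passes only in rows, so rows that repeat a pose let the fingers close. It gives the time, the measured TCP pose, the force, the opening and the grip force at its end, in the units of the state.
- get_obs(): the state, without advancing time (a new reading comes with each control period).
- grab_frame(name): name is "scene" or "top" or "wrist"; returns a dict with "frame" (480x640x3 uint8, red, green, blue), "z_map" (480x640 float32, m along the optical axis (not along the pixel's ray), 0 where there is no reading), "vfov" (degrees; the focal length in pixels is half the picture's height over the tangent of half this angle, whatever the lens; pixels are square), "cx", "cy" (the principal point, pixels), "R" (3x3) and "t" (3): a world point X has camera coordinates R X + t. Camera axes: x right, y down, z forward; pixel columns grow to the right and rows downward; lengths in m; the calibration is good to about 2 mm. The wrist camera is an equidistant fisheye: a pixel r from the principal point sees the ray r / f radians off the axis. A picture is of the moment at which its call begins.
- hand_in(): hands the job in; it is judged then, once.
The state is a dict: "clock": time; "joints": joint angles; "qvel": joint speeds; "tau": joint torques, N m; "tcp_pos": TCP position; "orientation": TCP orientation; "contact_force": force on the tool from outside, world axes, zero at the start; "moment": the same for the moment, N m; "grip_width": finger opening in m; "gripper_force": force on a finger pad.
Only numpy, scipy, OpenCV 4.12 (cv2) and the standard library are available. Lean on these libraries where they do the work, as an engineer would, in place of code of your own. Each camera call takes 0.05 s, during which the arm holds its last target. There are 200 camera calls.

TASK

Swing the arm of the bonding clamp up until it stays open by itself and leave it open, then take the heatsink out and stand it, fins down, in the assembly cradle, squarely between the two end bars. Build the module up on it, in this order: the larger power board, the smaller control board, and last the steel shield can, each upright, centred and square on the one below (long side along long side, either way round) and let go before the next. Leave the bottle and the screwdriver where they are.

Things in the scene. Friction and masses are not known exactly. Their poses are not given: they have to be found in the camera images.
- heatsink: Aluminium heatsink, flat plate on top, fins below running along its x: 72 (x) x 56 (y) x 24 mm high, about 0.18 kg. At the start it lies on the bed of the clamp, under the arm's pad, its axes along the clamp's. Origin: centre of its underside; z up. Grip it across y (56 mm).
- power_board: The larger dark green circuit board, 64 (x) x 50 (y) mm, 3 mm thick, standing on four 10 mm brass feet (7 mm thick, 27.5 and 20.5 mm off centre in x and y); a black and copper block 16 x 12 mm, 8 mm high, in the middle of its upper face. Origin: centre, underside of the feet, z up: the board spans z = 10 to 13 mm. About 0.06 kg. Grip by the edges across y (50 mm). Starts on the bench.
- control_board: The smaller dark green circuit board, 54 (x) x 42 (y) mm, 3 mm thick, on four 10 mm brass feet (7 mm thick, 21 and 15 mm off centre in x and y); a flat black chip 14 x 14 x 3 mm in the middle of its upper face. Origin: centre of the underside of the feet, z up: the board spans z = 10 to 13 mm. About 0.05 kg. Grip by the edges across y (42 mm). Starts on the bench.
- shield_can: Plain steel shield can, a shallow box open below with 2 mm walls, 40 (x) x 30 (y) x 12 mm high; it stands over the chip on the control board's upper face. Origin: centre of its lower rim, z up. About 0.04 kg. Grip across y (30 mm). It lies on the bench, open side down.
- cradle: Assembly cradle, fixed to the bench: black rubber plate 120 (x) x 100 (y) x 6 mm with an aluminium bar, 60 mm long in y and 14 mm high over the bench, at each end; the bars leave 84 mm between them along x for the heatsink, which stands on the plate (6 mm above the bench) with its length along the cradle's x. Origin: underside, centre; z up.
- clamp_jig: Bonding clamp, fixed to the bench: dark steel bed 10 mm thick, 100 mm wide (y), reaching from x = -70 to 130 mm, and two steel cheeks at x = 85 mm, 62 mm high, that carry the arm's hinge. The hinge axis runs along the clamp's y through x = 85, z = 50 mm. Origin: underside of the bed below the middle of the clamped heatsink; z up.
- clamp_arm (a joint): Angle of the clamp's arm (rad): 0 = down, level, its rubber pad on the heatsink, the arm reaching from the hinge towards the clamp's -x; grows as the arm swings up about the hinge; stop at 1.75 (leaning slightly back). A spring presses it down below about 0.9 rad, and carries it on to the stop and keeps it there above that; lifting it takes 1 to 2 N at the grip. The arm is 14 mm wide.
- clamp_grip (a point): Centre of the black grip at the free end of the clamp's arm, 155 mm from the hinge axis: 36 mm along the arm, 16 mm wide along the clamp's y, 18 mm thick; at the start level, 50 mm above the bench, beyond the bed's edge. Can be pinched from above across its 16 mm and led up in an arc about the hinge, turning between the fingers.
- bottle: Bystander: blue bottle with white cap, 56 mm across, 100 mm high, on the bench beyond the work. Origin: centre of its underside.
- screwdriver: Bystander: screwdriver lying on the bench beyond the work, its length along its x. Origin: its underside, about the middle.

How it is judged:
On the way, in this order (a step that is already met when the one before it is completed fails the run):
1. the clamp arm stays up by itself, the heatsink still on the clamp's bed (value of joint clamp_arm above 1.3 rad and horizontal distance between heatsink and clamp_jig below 0.02 m and z of heatsink in the frame of clamp_jig below 0.014 m and velocity of joint clamp_arm between -0.1 and 0.1 rad/s), for 0.2 s.
2. the heatsink stands between the cradle's end bars and is let go (horizontal distance between heatsink and cradle below 0.012 m and z of heatsink in the frame of cradle between 0.002 and 0.01 m and angle between the x axis of heatsink and the x axis of cradle, either way round below 0.2 rad and angle between heatsink's own z axis and vertical below 0.12 rad and contact force between the fingers and heatsink below 0.3 N and linear speed of heatsink below 0.03 m/s), for 0.2 s.
3. the power board stands centred and square on the heatsink and is let go (horizontal distance between power_board and heatsink below 0.009 m and z of power_board in the frame of heatsink between 0.02 and 0.028 m and angle between the x axis of power_board and the x axis of heatsink, either way round below 0.2 rad and angle between power_board's own z axis and vertical below 0.12 rad and contact force between the fingers and power_board below 0.3 N and linear speed of power_board below 0.03 m/s), for 0.2 s.
4. the control board stands centred and square on the power board and is let go (horizontal distance between control_board and power_board below 0.009 m and z of control_board in the frame of power_board between 0.009 and 0.017 m and angle between the x axis of control_board and the x axis of power_board, either way round below 0.2 rad and angle between control_board's own z axis and vertical below 0.12 rad and contact force between the fingers and control_board below 0.3 N and linear speed of control_board below 0.03 m/s), for 0.2 s.
5. the shield can stands centred and square on the control board and is let go (horizontal distance between shield_can and control_board below 0.009 m and z of shield_can in the frame of control_board between 0.009 and 0.017 m and angle between the x axis of shield_can and the x axis of control_board, either way round below 0.2 rad and angle between shield_can's own z axis and vertical below 0.12 rad and contact force between the fingers and shield_can below 0.3 N and linear speed of shield_can below 0.03 m/s), for 0.2 s.
At the end, for the whole second after the job is handed in: Clamp arm open (over 1.3 rad); heatsink on the cradle within 12 mm of its centre; on it power board, control board, shield can, each within 9 mm of centre and 4 mm of height on the one below, turned under 0.2 rad, tilted under 0.12 rad; all released and at rest (value of joint clamp_arm above 1.3 rad and horizontal distance between heatsink and cradle below 0.012 m and z of heatsink in the frame of cradle between 0.002 and 0.01 m and angle between the x axis of heatsink and the x axis of cradle, either way round below 0.2 rad and angle between each of heatsink, power_board, control_board, shield_can's own z axis and vertical below 0.12 rad and linear speed of each of heatsink, power_board, control_board, shield_can below 0.02 m/s and angular speed of each of heatsink, power_board, control_board, shield_can below 0.2 rad/s and horizontal distance between power_board and heatsink below 0.009 m and z of power_board in the frame of heatsink between 0.02 and 0.028 m and angle between the x axis of power_board and the x axis of heatsink, either way round below 0.2 rad and horizontal distance between control_board and power_board below 0.009 m and z of control_board in the frame of power_board between 0.009 and 0.017 m and angle between the x axis of control_board and the x axis of power_board, either way round below 0.2 rad and horizontal distance between shield_can and control_board below 0.009 m and z of shield_can in the frame of control_board between 0.009 and 0.017 m and angle between the x axis of shield_can and the x axis of control_board, either way round below 0.2 rad); the robot touches nothing.
It fails at once if the bottle is pushed more than 30 mm (distance of bottle from where it was at the start of the episode above 0.03 m).
It fails at once if the screwdriver is pushed more than 30 mm (distance of screwdriver from where it was at the start of the episode above 0.03 m).
It also fails if it takes over 136 s, if anything falls off the work surface, if the arm or the gripper's body presses on something with over 40 N, if the wrist force passes 120 N, or if a joint passes its speed limit or range.

## Working session

There is one attempt and no reset: what is moved stays moved. The work goes in short steps, Python scripts to look and compute and a tool call to move; the robot and the scene stay as the last step left them, time stands still between calls to the robot, and variables do not carry over. Pictures are saved under pics/ and viewed, at most 17 in all, crops included, and the job is handed in when it is done.

Besides the shell and the picture viewer there is one more tool, called after "Call:" as name(argument=value, ...) on one line, values as JSON. drive_tool: Moves the arm, as the interface text tells. Its arguments: {"type":"object","properties":{"rows":{"type":"array","items":{"type":"object","properties":{"offset":{"type":"array","items":{"type":"number"}},"rotation":{"type":"array","items":{"type":"number"}},"claw":{"type":"number"}}}},"force":{"type":"number"}},"required":["rows"]}

```bash
mkdir -p pics; ls
cat > h.py <<'E'
import numpy as np, cv2
from scipy.spatial.transform import Rotation as Rn
from bench import get_obs, grab_frame, hand_in
def save(f,n,crop=None,s=1):
    im=f["frame"][:,:,::-1]
    if crop: x0,y0,x1,y1=crop; im=im[y0:y1,x0:x1]
    cv2.imwrite("pics/"+n,cv2.resize(im,None,fx=s,fy=s,interpolation=cv2.INTER_CUBIC))
def world(f):
    "world xyz for every pixel (pinhole)"
    F=240/np.tan(np.radians(f["vfov"])/2); v,u=np.mgrid[:480,:640]; z=f["z_map"]
    c=np.stack([(u-f["cx"])/F*z,(v-f["cy"])/F*z,z],-1)
    return (c-f["t"])@f["R"]
def dump(f,n): np.savez("/tmp/"+n,**{k:np.array(v) for k,v in f.items()})
def load(n): return {k:v for k,v in np.load("/tmp/"+n+".npz").items()}
E
python3 - <<'E'
from h import *
o=get_obs(); print(o)
for n in("scene","top"):
    f=grab_frame(n); dump(f,n); save(f,n+"0.png"); print(n,f["vfov"],f["cx"],f["cy"],f["R"].round(3).tolist(),f["t"])
E
```

```text
pics
{'clock': 0.0, 'joints': array([-1.36107468,  0.47781012,  0.02232328,  1.55643494, -0.01152249,
        1.10926592, -0.0831054 ]), 'qvel': array([-2.92504943e-05,  5.35936692e-04,  7.62557594e-04,  1.22295653e-03,
        5.54436516e-04,  1.82003606e-04, -5.61679767e-04]), 'tau': array([-4.47925877e-04, -5.96452868e+01,  1.60805661e+00, -2.81191188e+01,
        1.25264993e-02,  9.30552604e-03,  1.46150126e-05]), 'tcp_pos': array([0.2107533 , 0.64065019, 0.23032563]), 'orientation': array([-4.97073580e-01, -3.10183678e+00,  2.79874803e-03]), 'contact_force': array([ 0.42283861, -0.52593228,  0.4237509 ]), 'moment': array([0.03497817, 0.01226829, 0.02158001]), 'gripper_force': 0.0, 'grip_width': 0.08524666026181224}
scene 53.86440992281076 320.28626593306603 232.02276008312109 [[0.232, 0.973, -0.013], [0.804, -0.199, -0.56], [-0.547, 0.12, -0.828]] [-0.13506474 -0.48389203  1.24547758]
top 44.57692245329897 313.4762922721275 233.1245791567667 [[-0.012, -1.0, 0.023], [-0.992, 0.009, -0.127], [0.127, -0.024, -0.992]] [-0.01704874  0.63279808  1.05585844]
```

View pics/scene0.png

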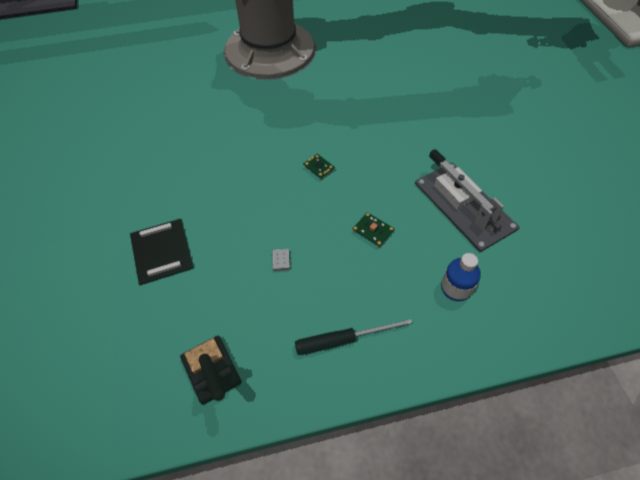

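View pics/top0.png

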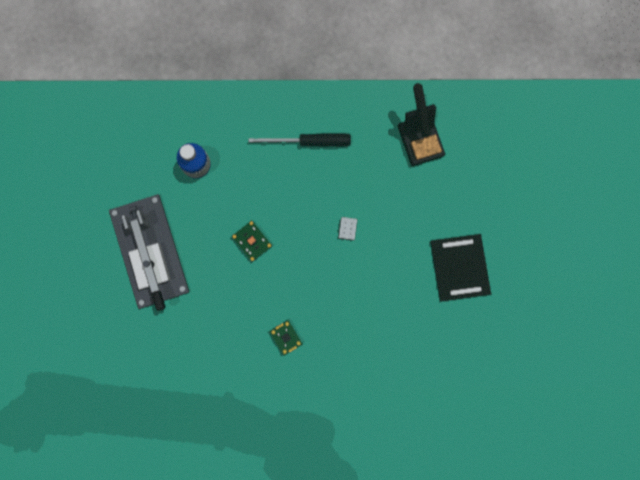

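The top view shows the clamp at px (148,250) with its grip at (158,300), the power board at (251,241), the control board at (286,337), the can at (347,228) and the cradle at (461,267). The bottle is at (192,158) and the screwdriver at (300,140).

Run:
```python
from h import *
f=load("top"); W=world(f); h=cv2.cvtColor(f["frame"],cv2.COLOR_RGB2HSV).astype(int); im=f["frame"].astype(int)
g=W[400:470,450:600]; print("bench z",np.median(g[...,2]), g[...,2].std())
bench=(h[...,0]>70)&(h[...,0]<90)&(h[...,1]>120)&(h[...,2]>70)
def rect(name,box,m,zr=None):
    x0,y0,x1,y1=box; mm=np.zeros((480,640),bool); mm[y0:y1,x0:x1]=1; mm&=m
    if zr: mm&=(W[...,2]>zr[0])&(W[...,2]<zr[1])
    n,l,s,c=cv2.connectedComponentsWithStats(mm.astype(np.uint8)); k=1+s[1:,4].argmax(); mm=l==k
    P=W[mm]; (c,s,a)=cv2.minAreaRect(P[:,:2].astype(np.float32)*1000)
    print(name,mm.sum(),"c",np.round(c,1),"size",np.round(s,1),"ang",round(a,1),"z med",np.median(P[:,2]).round(4), np.percentile(P[:,2],[5,95]).round(3))
nb=~bench
rect("power",(225,210,280,270),nb)
rect("power_z",(225,210,280,270),nb,(.008,.018))
rect("ctrl",(262,312,310,362),nb)
rect("ctrl_z",(262,312,310,362),nb,(.008,.02))
rect("can",(330,210,365,248),nb,(.006,.03))
rect("cradle",(420,225,500,310),nb)
for b in((435,234,482,254),(440,280,490,302)): rect("bar",b,im.min(-1)>120)
rect("bed",(100,185,200,300),nb,(.005,.016))
rect("bed2",(100,185,200,315),nb)
rect("hs",(125,240,175,295),(im.min(-1)>150),(.026,.042))
rect("hsall",(125,235,175,295),nb,(.028,.040))
rect("armhigh",(100,185,200,320),nb,(.044,.09))
rect("grip",(145,285,175,320),im.max(-1)<50,(.04,.07))
save(f,"topA.png",(95,180,215,320),4)
save(f,"topB.png",(220,200,370,370),3.5)
```

```text
bench z 0.0006011852431815263 0.06947692035179598
power 296 c [631.1 102.2] size [60.4 39. ] ang 18.1 z med 0.0143 [0.011 0.023]
power_z 234 c [629.7 101.8] size [57.3 39. ] ang 18.1 z med 0.0137 [0.01  0.017]
ctrl 345 c [439.3  30.1] size [56.4 40.2] ang 30.2 z med 0.0141 [0.009 0.018]
ctrl_z 328 c [439.2  29.8] size [53.9 40.3] ang 30.9 z med 0.0142 [0.011 0.018]
can 327 c [644.8 -91.2] size [32.1 40.3] ang 81.5 z med 0.0129 [0.009 0.016]
cradle 3133 c [ 553.4 -174.9] size [118.1 366.8] ang 6.4 z med 0.0068 [0.003 0.014]
bar 129 c [ 614.6 -302.2] size [ 9.  57.9] ang 6.7 z med 0.0141 [0.007 0.018]
bar 134 c [ 507.7 -170.4] size [  8.8 347.7] ang 6.2 z med 0.0139 [0.006 0.017]
bed 3362 c [606.4 291.3] size [201.1 100.9] ang 18.1 z med 0.0108 [0.007 0.014]
bed2 5630 c [548.8 220.4] size [407.6 188. ] ang 50.9 z med 0.0125 [0.008 0.058]
hs 390 c [580.4 267.3] size [71.5 20.9] ang 18.2 z med 0.0347 [0.031 0.038]
hsall 453 c [579.9 267.1] size [72.5 21.9] ang 17.9 z med 0.0346 [0.031 0.038]
armhigh 1007 c [584.4 278.2] size [186.   38.9] ang 22.1 z med 0.0562 [0.05  0.064]
grip 173 c [509.7 259.8] size [33.4 16.9] ang 18.5 z med 0.0583 [0.052 0.061]
```

View pics/topA.png

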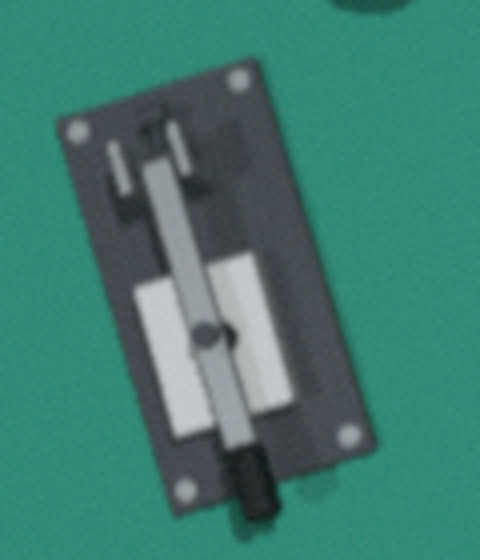

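View pics/topB.png

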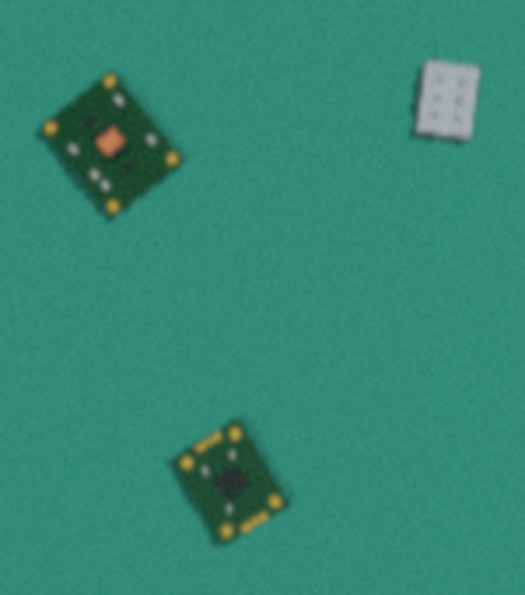

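The crops give the screw heads. Power board: (110,81), (51,128), (172,159), (113,206). Control board: (236,434), (187,463), (275,502), (227,531). The clamp arm is down, with the grip pointing toward the robot.

```bash
cat >> h.py <<'E'
def atz(f,u,v,z):
    F=240/np.tan(np.radians(f["vfov"])/2); d=f["R"].T@np.array([(u-f["cx"])/F,(v-f["cy"])/F,1]); c=-f["R"].T@f["t"]
    return c+d*(z-c[2])/d[2]
def go(x,y,z,yaw=None):
    "offset/rotation to reach TCP xyz (m), tool vertical, tool y axis along world angle yaw (deg, mod 180)"
    o=get_obs(); R=Rn.from_rotvec(o["orientation"]).as_matrix(); d=R.T@(np.array([x,y,z])-o["tcp_pos"])/.15
    print("tcp",o["tcp_pos"].round(4),"yaw_y",np.degrees(np.arctan2(R[1,1],R[0,1])).round(1),"off",d.round(3),end=" ")
    if yaw is not None:
        best=[]
        for k in(0,180):
            a=np.radians(yaw+k); Y=np.array([np.cos(a),np.sin(a),0]); Z=np.array([0,0,-1.]); T=np.stack([np.cross(Y,Z),Y,Z],1)
            best.append(Rn.from_matrix(R.T@T).as_rotvec()/2)
        for b in sorted(best,key=np.linalg.norm): print("rot",b.round(3),end=" ")
    print("j7",o["joints"][6].round(2),"F",o["contact_force"].round(1))
E
python3 - <<'E'
from h import *
f=load("top"); W=world(f); im=f["frame"].astype(int)
def corners(name,pts,z):
    P=np.array([atz(f,220+(u+.5)/3.5-.5,200+(v+.5)/3.5-.5,z) for u,v in pts])[:,:2]*1000
    L=(P[2]-P[0]+P[3]-P[1])/2; S=(P[1]-P[0]+P[3]-P[2])/2
    print(name,P.mean(0).round(1),"L",np.linalg.norm(L).round(1),"ang x",np.degrees(np.arctan2(L[1],L[0])).round(1),"S",np.linalg.norm(S).round(1),"ang y",np.degrees(np.arctan2(S[1],S[0])).round(1))
corners("power",[(51,128),(110,81),(113,206),(172,159)][0:1]+[(110,81),(113,206),(172,159)],.013)
corners("ctrl",[(187,463),(236,434),(227,531),(275,502)],.013)
B=[]
for x0,y0,x1,y1 in((440,236,478,252),(446,284,485,299)):
    m=np.zeros((480,640),bool); m[y0:y1,x0:x1]=1; m&=im.min(-1)>130
    v,u=np.nonzero(m); P=np.array([atz(f,a,b,.014)[:2]*1000 for a,b in zip(u,v)]); r=cv2.minAreaRect(P.astype(np.float32)); print("bar",r); B.append(np.array(r[0]))
print("cradle",(B[0]+B[1])/2,"x ang",np.degrees(np.arctan2(*(B[0]-B[1])[::-1])),"dist",np.linalg.norm(B[0]-B[1]))
m=np.zeros((480,640),bool); m[225:310,424:500]=1; m&=im.max(-1)<60
v,u=np.nonzero(m); P=np.array([atz(f,a,b,.006)[:2]*1000 for a,b in zip(u,v)]); print("plate",cv2.minAreaRect(P.astype(np.float32)))
m=np.zeros((480,640),bool); m[210:248,330:365]=1; m&=(im.min(-1)>95)
v,u=np.nonzero(m); P=np.array([atz(f,a,b,.012)[:2]*1000 for a,b in zip(u,v)]); print("can",cv2.minAreaRect(P.astype(np.float32)))
go(.511,.260,.22,108.1)
E
```

```text
power [622.8  94.2] L 54.9 ang x -141.9 S 41.0 ang y -51.5
ctrl [439.3  30. ] L 41.8 ang x -150.0 S 30.1 ang y -60.1
bar ((614.1489868164062, -301.6526794433594), (7.655727863311768, 57.56959915161133), 6.551671028137207)
bar ((522.9016723632812, -313.0180358886719), (7.576450347900391, 56.709442138671875), 6.9989848136901855)
cradle [ 568.52532959 -307.33535767] x ang 7.0999397902968235 dist 91.95239921848957
plate ((568.1524658203125, -306.3656005859375), (116.49591827392578, 98.99008178710938), 7.032546043395996)
can ((646.01953125, -90.49040985107422), (30.787761688232422, 41.314334869384766), 81.27455139160156)
tcp [0.2108 0.6407 0.2305] yaw_y 71.8 off [-2.694 -1.786  0.073] rot [-0.001 -0.    -0.317] rot [-0.000e+00  1.000e-03  1.254e+00] j7 -0.08 F [-0.1  1.3 -0.4]
```

Call:
drive_tool(rows=[{"offset": [-0.25, -0.165, 0], "rotation": [0, 0, 0], "claw": 1}, {"offset": [-0.5, -0.33, 0], "rotation": [0, 0, 0], "claw": 1}, {"offset": [-0.75, -0.5, 0], "rotation": [0, 0, 0], "claw": 0.8}, {"offset": [-1, -0.66, 0], "rotation": [0, 0, 0], "claw": 0.6}, {"offset": [-1, -0.66, 0], "rotation": [0, 0, 0], "claw": 0.6}], force=25)

```text
clock: 0.52
tcp_pos: [0.328, 0.4939, 0.231]
orientation: [0.51, 3.097, -0.005]
contact_force: [1.7, -0.4, 0.5]
grip_width: 0.052
gripper_force: 0.0
```

Call:
drive_tool(rows=[{"offset": [-0.25, -0.165, 0], "rotation": [0, 0, 0], "claw": 0.5}, {"offset": [-0.5, -0.33, 0], "rotation": [0, 0, 0], "claw": 0.5}, {"offset": [-0.75, -0.5, 0], "rotation": [0, 0, 0], "claw": 0.5}, {"offset": [-1, -0.66, 0], "rotation": [0, 0, 0], "claw": 0.5}, {"offset": [-1, -0.66, 0], "rotation": [0, 0, 0], "claw": 0.5}])

```text
clock: 0.93
tcp_pos: [0.4385, 0.3526, 0.2312]
orientation: [0.51, 3.098, -0.004]
contact_force: [-0.1, -0.4, 0.7]
grip_width: 0.0426
gripper_force: 0.0
```

Call:
drive_tool(rows=[{"offset": [-0.25, -0.165, 0], "rotation": [0, 0, -0.06], "claw": 0.5}, {"offset": [-0.5, -0.33, 0], "rotation": [0, 0, -0.12], "claw": 0.5}, {"offset": [-0.69, -0.46, 0], "rotation": [0, 0, -0.18], "claw": 0.5}, {"offset": [-0.69, -0.46, 0], "rotation": [0, 0, -0.24], "claw": 0.5}, {"offset": [-0.69, -0.46, 0], "rotation": [0, 0, -0.3], "claw": 0.5}, {"offset": [-0.69, -0.46, 0], "rotation": [0, 0, -0.317], "claw": 0.5}, {"offset": [-0.69, -0.46, 0], "rotation": [0, 0, -0.317], "claw": 0.5}, {"offset": [-0.69, -0.46, 0], "rotation": [0, 0, -0.317], "claw": 0.5}])

```text
clock: 1.6
tcp_pos: [0.5106, 0.2615, 0.231]
orientation: [0.492, -3.102, 0.0]
contact_force: [-0.3, 0.9, -0.5]
grip_width: 0.0429
gripper_force: 0.0
```

Run:
```python
from h import *
go(.511,.260,.22,108.1); go(.511,.260,.033,108.1)
o=get_obs();print(o["clock"],o["grip_width"])
f=grab_frame("wrist"); dump(f,"wrist"); save(f,"w1.png")
```

```text
tcp [0.5106 0.2615 0.231 ] yaw_y 108.0 off [ 0.    -0.011  0.073] rot [ 0.    -0.    -0.001] rot [-1.00e-03 -0.00e+00  1.57e+00] j7 1.33 F [-0.3  0.9 -0.5]
tcp [0.5106 0.2615 0.231 ] yaw_y 108.0 off [-0.    -0.011  1.32 ] rot [ 0.    -0.    -0.001] rot [-1.00e-03 -0.00e+00  1.57e+00] j7 1.33 F [-0.3  0.9 -0.5]
1.6 0.042891210110153975
```

View pics/w1.png

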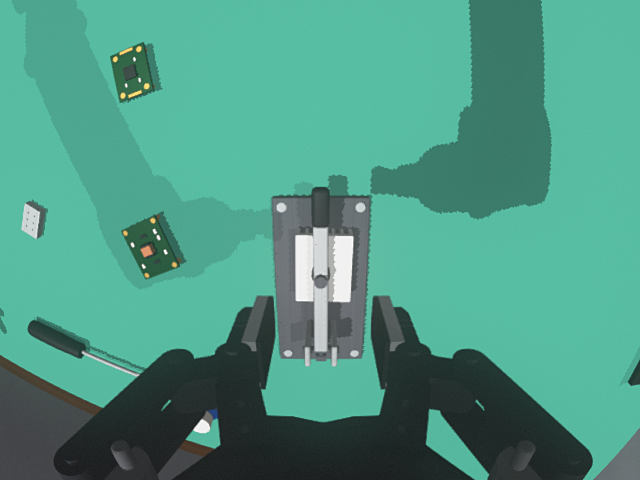

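The fisheye view shows the grip at (320,205) and the fingers centred at column 322, in line with the clamp. I'll descend.

Call:
drive_tool(rows=[{"offset": [0, -0.01, 0.25], "rotation": [0, 0, 0], "claw": 0.5}, {"offset": [0, -0.01, 0.5], "rotation": [0, 0, 0], "claw": 0.5}, {"offset": [0, -0.01, 0.75], "rotation": [0, 0, 0], "claw": 0.5}, {"offset": [0, -0.01, 0.9], "rotation": [0, 0, 0], "claw": 0.5}, {"offset": [0, -0.01, 1], "rotation": [0, 0, 0], "claw": 0.5}, {"offset": [0, -0.01, 1], "rotation": [0, 0, 0], "claw": 0.5}])

```text
clock: 2.15
tcp_pos: [0.5087, 0.2592, 0.0778]
orientation: [0.493, -3.097, 0.004]
contact_force: [-0.7, -0.1, 0.1]
grip_width: 0.0424
gripper_force: 0.0
```

Call:
drive_tool(rows=[{"offset": [0, 0, 0.1], "rotation": [0, 0, 0], "claw": 0.5}, {"offset": [0, 0, 0.2], "rotation": [0, 0, 0], "claw": 0.5}, {"offset": [0, 0, 0.32], "rotation": [0, 0, 0], "claw": 0.5}, {"offset": [0, 0, 0.32], "rotation": [0, 0, 0], "claw": 0.5}, {"offset": [0, 0, 0.32], "rotation": [0, 0, 0], "claw": 0}, {"offset": [0, 0, 0.32], "rotation": [0, 0, 0], "claw": 0}, {"offset": [0, 0, 0.32], "rotation": [0, 0, 0], "claw": 0}, {"offset": [0, 0, 0.32], "rotation": [0, 0, 0], "claw": 0}, {"offset": [0, 0, 0.32], "rotation": [0, 0, 0], "claw": 0}, {"offset": [0, 0, 0.32], "rotation": [0, 0, 0], "claw": 0}], force=25)

```text
clock: 2.98
tcp_pos: [0.5124, 0.2598, 0.0348]
orientation: [-0.493, 3.101, 0.0]
contact_force: [-0.9, -3.7, 7.9]
grip_width: 0.0151
gripper_force: 31.5
```

Run:
```python
from h import *
go(.511,.260,.033,108.1)
o=get_obs(); R=Rn.from_rotvec(o["orientation"]).as_matrix(); cx=np.array([np.cos(.3159),np.sin(.3159),0])
print(o["clock"],o["grip_width"],"clamp x in tool",(R.T@cx).round(3))
for t in np.arange(.1,1.45,.1): print(t.round(1), (.155*(1-np.cos(t))/.15).round(3),(.155*np.sin(t)/.15).round(3))
```

```text
tcp [0.5124 0.2598 0.0348] yaw_y 108.1 off [0.009 0.004 0.012] rot [-0.     0.001 -0.   ] rot [0.002 0.    1.571] j7 1.35 F [-0.9 -3.7  7.9]
2.9833 0.015104235022126867 clamp x in tool [-1.     0.001  0.002]
0.1 0.005 0.103
0.2 0.021 0.205
0.3 0.046 0.305
0.4 0.082 0.402
0.5 0.126 0.495
0.6 0.18 0.583
0.7 0.243 0.666
0.8 0.313 0.741
0.9 0.391 0.809
1.0 0.475 0.87
1.1 0.565 0.921
1.2 0.659 0.963
1.3 0.757 0.996
1.4 0.858 1.018
```

Call:
drive_tool(rows=[{"offset": [-0.001, 0, -0.05], "rotation": [0, 0, 0], "claw": 0}, {"offset": [-0.005, 0, -0.103], "rotation": [0, 0, 0], "claw": 0}, {"offset": [-0.021, 0, -0.205], "rotation": [0, 0, 0], "claw": 0}, {"offset": [-0.046, 0, -0.305], "rotation": [0, 0, 0], "claw": 0}, {"offset": [-0.082, 0, -0.402], "rotation": [0, 0, 0], "claw": 0}, {"offset": [-0.126, 0, -0.495], "rotation": [0, 0, 0], "claw": 0}, {"offset": [-0.18, 0, -0.583], "rotation": [0, 0, 0], "claw": 0}, {"offset": [-0.243, 0, -0.666], "rotation": [0, 0, 0], "claw": 0}, {"offset": [-0.313, 0, -0.741], "rotation": [0, 0, 0], "claw": 0}, {"offset": [-0.391, 0, -0.809], "rotation": [0, 0, 0], "claw": 0}, {"offset": [-0.475, 0, -0.87], "rotation": [0, 0, 0], "claw": 0}, {"offset": [-0.565, 0, -0.921], "rotation": [0, 0, 0], "claw": 0}, {"offset": [-0.659, 0, -0.963], "rotation": [0, 0, 0], "claw": 0}, {"offset": [-0.757, 0, -0.996], "rotation": [0, 0, 0], "claw": 0}, {"offset": [-0.757, 0, -0.996], "rotation": [0, 0, 0], "claw": 0}, {"offset": [-0.757, 0, -0.996], "rotation": [0, 0, 0], "claw": 0}])

```text
clock: 4.32
tcp_pos: [0.6201, 0.2948, 0.1837]
orientation: [-0.493, 3.101, -0.0]
contact_force: [2.9, -3.0, 2.3]
grip_width: 0.0155
gripper_force: 33.7
```

Run:
```python
from h import *
go(.511,.260,.22,108.1)
f=grab_frame("scene"); save(f,"s2.png",(380,80,560,290),3)
```

```text
tcp [0.6201 0.2948 0.1837] yaw_y 108.1 off [ 0.763  0.005 -0.243] rot [-0.     0.001 -0.   ] rot [1.000e-03 0.000e+00 1.571e+00] j7 1.39 F [ 2.9 -3.   2.3]
```

View pics/s2.png

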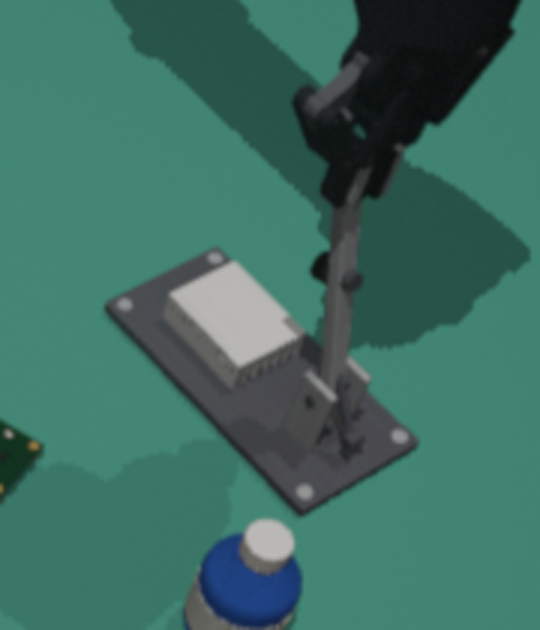

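The arm stands about 1.3 rad up in the gripper and the heatsink is still on the bed. I'll release, let the spring take it to the stop, and back off.

Call:
drive_tool(rows=[{"offset": [0, 0, 0], "rotation": [0, 0, 0], "claw": 0.2}, {"offset": [0, 0, 0], "rotation": [0, 0, 0], "claw": 0.4}, {"offset": [0, 0, 0], "rotation": [0, 0, 0], "claw": 0.6}, {"offset": [0, 0, 0], "rotation": [0, 0, 0], "claw": 0.6}, {"offset": [0, 0, 0], "rotation": [0, 0, 0], "claw": 0.6}, {"offset": [0, 0, 0], "rotation": [0, 0, 0], "claw": 0.6}, {"offset": [0, 0, -0.2], "rotation": [0, 0, 0], "claw": 0.6}, {"offset": [0, 0, -0.4], "rotation": [0, 0, 0], "claw": 0.6}, {"offset": [0.1, 0, -0.45], "rotation": [0, 0, 0], "claw": 0.6}, {"offset": [0.35, 0, -0.45], "rotation": [0, 0, 0], "claw": 0.8}, {"offset": [0.6, 0, -0.45], "rotation": [0, 0, 0], "claw": 1}, {"offset": [0.8, 0, -0.45], "rotation": [0, 0, 0], "claw": 1}, {"offset": [0.8, 0, -0.45], "rotation": [0, 0, 0], "claw": 1}, {"offset": [0.8, 0, -0.45], "rotation": [0, 0, 0], "claw": 1}])

```text
clock: 5.53
tcp_pos: [0.5039, 0.258, 0.2507]
orientation: [-0.496, 3.102, 0.001]
contact_force: [0.6, 0.9, 0.5]
grip_width: 0.0853
gripper_force: 0.0
```

Run:
```python
from h import *
go(.578,.282,.15,108.1)
f=grab_frame("scene"); dump(f,"scene3"); W=world(f); im=f["frame"].astype(int)
save(f,"s3.png",(380,80,560,290),3)
m=np.zeros((480,640),bool); m[150:230,420:500]=1; m&=(im.min(-1)>110)&(W[...,2]>.026)&(W[...,2]<.042)
n,l,s,c=cv2.connectedComponentsWithStats(m.astype(np.uint8)); k=1+s[1:,4].argmax(); P=W[l==k]
print(len(P),np.median(P[:,2]),cv2.minAreaRect((P[:,:2]*1000).astype(np.float32)))
v,u=np.nonzero(l==k); P=np.array([atz(f,a,b,.034)[:2]*1000 for a,b in zip(u,v)]); print(cv2.minAreaRect(P.astype(np.float32)))
```

```text
tcp [0.5039 0.258  0.2507] yaw_y 108.2 off [-0.519 -0.002  0.671] rot [0.    0.    0.001] rot [-0.    0.   -1.57] j7 1.33 F [0.6 0.9 0.5]
817 0.03296437827826999 ((577.57763671875, 283.99664306640625), (73.49527740478516, 59.57991027832031), 16.638431549072266)
((578.5166015625, 282.9255065917969), (71.39697265625, 56.77114486694336), 16.762033462524414)
```

View pics/s3.png

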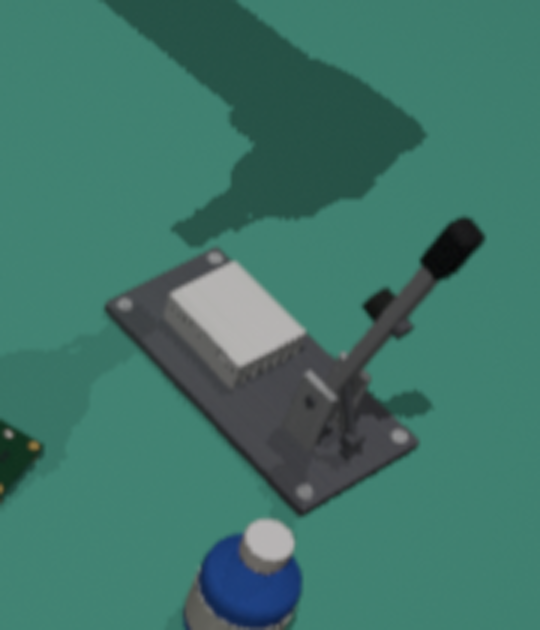

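The clamp arm leans back on its stop. The heatsink measures (578.3, 283) mm at about 17°, which matches the clamp origin. Next I'll grasp it.

Call:
drive_tool(rows=[{"offset": [-0.25, 0, 0.1], "rotation": [0, 0, 0], "claw": 1}, {"offset": [-0.45, 0, 0.3], "rotation": [0, 0, 0], "claw": 1}, {"offset": [-0.519, 0, 0.55], "rotation": [0, 0, 0], "claw": 1}, {"offset": [-0.519, 0, 0.8], "rotation": [0, 0, 0], "claw": 1}, {"offset": [-0.519, 0, 1], "rotation": [0, 0, 0], "claw": 1}, {"offset": [-0.519, 0, 1], "rotation": [0, 0, 0], "claw": 1}, {"offset": [-0.519, 0, 1], "rotation": [0, 0, 0], "claw": 1}])

```text
clock: 6.17
tcp_pos: [0.5791, 0.282, 0.0986]
orientation: [0.494, -3.1, 0.002]
contact_force: [0.2, -0.1, 0.5]
grip_width: 0.0854
gripper_force: 0.0
```

Call:
drive_tool(rows=[{"offset": [0, 0, 0.1], "rotation": [0, 0, 0], "claw": 0.95}, {"offset": [0, 0, 0.2], "rotation": [0, 0, 0], "claw": 0.9}, {"offset": [0, 0, 0.3], "rotation": [0, 0, 0], "claw": 0.9}, {"offset": [0, 0, 0.4], "rotation": [0, 0, 0], "claw": 0.9}, {"offset": [0, 0, 0.5], "rotation": [0, 0, 0], "claw": 0.9}, {"offset": [0, 0, 0.56], "rotation": [0, 0, 0], "claw": 0.9}, {"offset": [0, 0, 0.56], "rotation": [0, 0, 0], "claw": 0.9}, {"offset": [0, 0, 0.56], "rotation": [0, 0, 0], "claw": 0.9}])

```text
clock: 6.83
tcp_pos: [0.5803, 0.2829, 0.0177]
orientation: [-0.494, 3.1, 0.001]
contact_force: [0.1, -0.3, -0.2]
grip_width: 0.0769
gripper_force: 0.0
```

Run:
```python
from h import *
go(.578,.2825,.007,107.8)
f=grab_frame("wrist"); save(f,"w4.png")
```

```text
tcp [0.5803 0.2829 0.0177] yaw_y 108.1 off [0.016 0.003 0.071] rot [0.    0.001 0.003] rot [-0.002  0.    -1.568] j7 1.39 F [ 0.1 -0.3 -0.2]
```

View pics/w4.png

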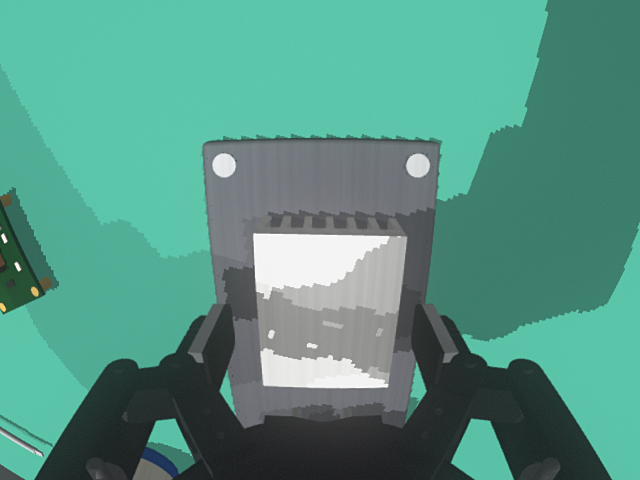

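The heatsink sits between the fingers, with its plate corners at (254,235) to (388,387), and it looks centred. I'll measure the tip height from the wrist depth.

```bash
cat >> h.py <<'E'
def fworld(f):
    F=240/np.tan(np.radians(f["vfov"])/2); v,u=np.mgrid[:480,:640]; x=(u-f["cx"]);y=(v-f["cy"]); r=np.hypot(x,y)+1e-9; th=r/F; z=f["z_map"]
    return (np.stack([x/r*np.tan(th)*z,y/r*np.tan(th)*z,z],-1)-f["t"])@f["R"]
E
python3 - <<'E'
from h import *
f=grab_frame("wrist"); W=fworld(f)
print("hs top",W[250:300,280:380].reshape(-1,3).mean(0))
o=get_obs()["tcp_pos"]; R=Rn.from_rotvec(get_obs()["orientation"]).as_matrix(); T=(W-o)@R
for n,(a,b,c,d) in {"L":(295,390,190,236),"R":(295,390,412,460)}.items():
    m=(W[a:b,c:d,2]<.13)&(f["frame"][a:b,c:d].max(-1)<110)&(W[a:b,c:d,2]>.013)
    P=T[a:b,c:d][m]; print(n,m.sum(),"z tool pct",np.percentile(P[:,2],[1,20,50,80,99]).round(4),"y",np.percentile(P[:,1],[1,50,99]).round(4),"x",np.percentile(P[:,0],[1,50,99]).round(4))
m=np.zeros((480,640),bool); m[200:400,240:420]=1; m&=abs(W[...,2]-.034)<.006
n,l,s,c=cv2.connectedComponentsWithStats((m&(f["frame"].min(-1)>100)).astype(np.uint8)); k=1+s[1:,4].argmax()
print(cv2.minAreaRect((W[l==k][:,:2]*1000).astype(np.float32)))
E
```

```text
hs top [0.55574631 0.27777131 0.03353631]
L 3109 z tool pct [-0.0697 -0.0463 -0.0345 -0.0216 -0.0104] y [-0.0504 -0.0385 -0.0297] x [-0.0107  0.0075  0.0164]
R 3319 z tool pct [-0.0696 -0.0473 -0.0354 -0.0223 -0.0109] y [0.0301 0.0389 0.0513] x [-0.0108  0.008   0.0164]
((575.1571655273438, 283.52294921875), (73.38106536865234, 56.70321273803711), 16.85136604309082)
```

Call:
drive_tool(rows=[{"offset": [0.02, 0.003, 0.04], "rotation": [0, 0, 0.003], "claw": 0.9}, {"offset": [0.02, 0.003, 0.075], "rotation": [0, 0, 0.003], "claw": 0.9}, {"offset": [0.02, 0.003, 0.075], "rotation": [0, 0, 0.003], "claw": 0.9}, {"offset": [0.02, 0.003, 0.075], "rotation": [0, 0, 0.003], "claw": 0.7}, {"offset": [0.02, 0.003, 0.075], "rotation": [0, 0, 0.003], "claw": 0.5}, {"offset": [0.02, 0.003, 0.075], "rotation": [0, 0, 0.003], "claw": 0.3}, {"offset": [0.02, 0.003, 0.075], "rotation": [0, 0, 0.003], "claw": 0.3}, {"offset": [0.02, 0.003, 0.075], "rotation": [0, 0, 0.003], "claw": 0.3}, {"offset": [0.02, 0.003, 0.075], "rotation": [0, 0, 0.003], "claw": 0.3}, {"offset": [0.02, 0.003, 0.075], "rotation": [0, 0, 0.003], "claw": 0.3}], force=50)

```text
clock: 7.77
tcp_pos: [0.577, 0.2822, 0.0062]
orientation: [-0.485, 3.102, 0.001]
contact_force: [-0.7, -0.1, 6.7]
grip_width: 0.0549
gripper_force: 57.7
```

Call:
drive_tool(rows=[{"offset": [0, 0, -0.05], "rotation": [0, 0, 0], "claw": 0.3}, {"offset": [0, 0, -0.12], "rotation": [0, 0, 0], "claw": 0.3}, {"offset": [0, 0, -0.3], "rotation": [0, 0, 0], "claw": 0.3}, {"offset": [0, 0, -0.5], "rotation": [0, 0, 0], "claw": 0.3}, {"offset": [0, 0, -0.7], "rotation": [0, 0, 0], "claw": 0.3}, {"offset": [0, 0, -0.9], "rotation": [0, 0, 0], "claw": 0.3}, {"offset": [0, 0, -0.9], "rotation": [0, 0, 0], "claw": 0.3}, {"offset": [0, 0, -0.9], "rotation": [0, 0, 0], "claw": 0.3}])

```text
clock: 8.43
tcp_pos: [0.5773, 0.2824, 0.1426]
orientation: [-0.484, 3.1, 0.003]
contact_force: [-0.2, 0.7, -2.4]
grip_width: 0.0552
gripper_force: 53.7
```

Run:
```python
from h import *
go(.5684,-.307,.15,97); print(get_obs()["grip_width"])
f=grab_frame("wrist"); save(f,"w5.png"); W=fworld(f); o=get_obs(); R=Rn.from_rotvec(o["orientation"]).as_matrix(); T=(W-o["tcp_pos"])@R
m=np.zeros((480,640),bool); m[180:420,220:430]=1
for zc in (-.03,):
    m&=(abs(T[...,2]-zc)<.03)&(f["frame"].min(-1)>110)
n,l,s,c=cv2.connectedComponentsWithStats(m.astype(np.uint8)); k=1+s[1:,4].argmax(); P=T[l==k]
print("plate in tool: z",np.percentile(P[:,2],[5,50,95]).round(4),cv2.minAreaRect((P[:,:2]*1000).astype(np.float32)))
```

```text
tcp [0.5773 0.2824 0.1426] yaw_y 107.8 off [ 1.255 -3.724 -0.059] rot [0.001 0.002 0.094] rot [-3.000e-03  1.000e-03 -1.477e+00] j7 1.37 F [-0.2  0.7 -2.4]
0.05519919617210001
plate in tool: z [-0.0298 -0.0289 -0.0278] ((-0.94677734375, 0.8242321014404297), (73.579833984375, 64.28652954101562), 0.9611772894859314)
```

View pics/w5.png

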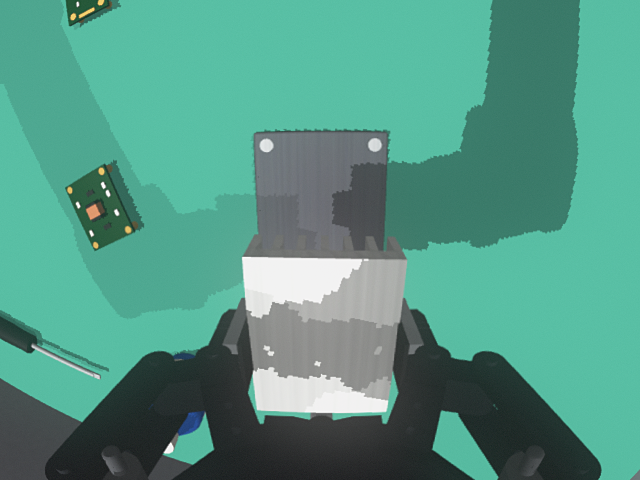

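The heatsink is held level and centred, with its plate at (245–405, 258–412) and its underside about 4 mm behind the TCP. I'll carry it to the cradle.

Call:
drive_tool(rows=[{"offset": [0.06, -0.19, 0], "rotation": [0, 0, 0], "claw": 0.3}, {"offset": [0.126, -0.37, 0], "rotation": [0, 0, 0], "claw": 0.3}, {"offset": [0.19, -0.56, 0], "rotation": [0, 0, 0], "claw": 0.3}, {"offset": [0.25, -0.745, 0], "rotation": [0, 0, 0], "claw": 0.3}, {"offset": [0.314, -0.93, 0], "rotation": [0, 0, 0], "claw": 0.3}])

```text
clock: 8.9
tcp_pos: [0.5722, 0.1328, 0.138]
orientation: [0.485, -3.1, 0.001]
contact_force: [0.4, 0.3, -3.1]
grip_width: 0.0551
gripper_force: 53.6
```

Call:
drive_tool(rows=[{"offset": [0.06, -0.19, 0], "rotation": [0, 0, 0], "claw": 0.3}, {"offset": [0.126, -0.37, 0], "rotation": [0, 0, 0], "claw": 0.3}, {"offset": [0.19, -0.56, 0], "rotation": [0, 0, 0], "claw": 0.3}, {"offset": [0.25, -0.745, 0], "rotation": [0, 0, 0], "claw": 0.3}, {"offset": [0.314, -0.93, 0], "rotation": [0, 0, 0], "claw": 0.3}])

```text
clock: 9.32
tcp_pos: [0.5699, -0.0141, 0.1382]
orientation: [0.485, -3.1, -0.0]
contact_force: [1.9, 0.9, -1.9]
grip_width: 0.0551
gripper_force: 53.6
```

Call:
drive_tool(rows=[{"offset": [0.06, -0.19, 0], "rotation": [0, 0, 0], "claw": 0.3}, {"offset": [0.126, -0.37, 0], "rotation": [0, 0, 0], "claw": 0.3}, {"offset": [0.19, -0.56, 0], "rotation": [0, 0, 0], "claw": 0.3}, {"offset": [0.25, -0.745, 0], "rotation": [0, 0, 0], "claw": 0.3}, {"offset": [0.314, -0.93, 0], "rotation": [0, 0, 0], "claw": 0.3}])

```text
clock: 9.73
tcp_pos: [0.5676, -0.161, 0.138]
orientation: [0.485, -3.1, -0.002]
contact_force: [0.4, -0.9, -2.5]
grip_width: 0.0554
gripper_force: 53.6
```

Call:
drive_tool(rows=[{"offset": [0.06, -0.19, 0], "rotation": [0, 0, 0.03], "claw": 0.3}, {"offset": [0.126, -0.37, 0], "rotation": [0, 0, 0.06], "claw": 0.3}, {"offset": [0.19, -0.56, 0], "rotation": [0, 0, 0.094], "claw": 0.3}, {"offset": [0.25, -0.745, 0], "rotation": [0, 0, 0.094], "claw": 0.3}, {"offset": [0.314, -0.93, 0], "rotation": [0, 0, 0.094], "claw": 0.3}, {"offset": [0.314, -0.93, 0], "rotation": [0, 0, 0.094], "claw": 0.3}, {"offset": [0.314, -0.93, 0], "rotation": [0, 0, 0.094], "claw": 0.3}])

```text
clock: 10.32
tcp_pos: [0.5648, -0.3092, 0.138]
orientation: [0.185, -3.132, -0.001]
contact_force: [-0.5, 0.8, -2.7]
grip_width: 0.055
gripper_force: 53.7
```

Run:
```python
from h import *
go(.5684,-.307,.0105,97); print(get_obs()["grip_width"])
```

```text
tcp [ 0.5648 -0.3092  0.138 ] yaw_y 96.8 off [-0.029  0.011  0.85 ] rot [ 0.    -0.002 -0.002] rot [-0.003 -0.     1.569] j7 2.22 F [-0.5  0.8 -2.7]
0.05504292416733745
```

Call:
drive_tool(rows=[{"offset": [-0.022, 0.011, 0.15], "rotation": [0, 0, 0], "claw": 0.3}, {"offset": [-0.022, 0.011, 0.35], "rotation": [0, 0, 0], "claw": 0.3}, {"offset": [-0.022, 0.011, 0.5], "rotation": [0, 0, 0], "claw": 0.3}, {"offset": [-0.022, 0.011, 0.6], "rotation": [0, 0, 0], "claw": 0.3}, {"offset": [-0.022, 0.011, 0.7], "rotation": [0, 0, 0], "claw": 0.3}, {"offset": [-0.022, 0.011, 0.76], "rotation": [0, 0, 0], "claw": 0.3}, {"offset": [-0.022, 0.011, 0.8], "rotation": [0, 0, 0], "claw": 0.3}, {"offset": [-0.022, 0.011, 0.82], "rotation": [0, 0, 0], "claw": 0.3}, {"offset": [-0.022, 0.011, 0.83], "rotation": [0, 0, 0], "claw": 0.3}, {"offset": [-0.022, 0.011, 0.83], "rotation": [0, 0, 0], "claw": 0.3}, {"offset": [-0.022, 0.011, 0.83], "rotation": [0, 0, 0], "claw": 0.3}, {"offset": [-0.022, 0.011, 0.83], "rotation": [0, 0, 0], "claw": 0.3}])

```text
clock: 11.32
tcp_pos: [0.5706, -0.3053, 0.0163]
orientation: [-0.192, 3.134, -0.001]
contact_force: [-1.2, -0.3, -2.0]
grip_width: 0.0552
gripper_force: 53.7
```

Run:
```python
from h import *
go(.5675,-.307,.0105,97)
f=grab_frame("wrist"); save(f,"w6.png"); W=fworld(f)
m=np.zeros((480,640),bool); m[100:470,150:500]=1; m&=(W[...,2]<.05)&(W[...,2]>.022)&(f["frame"].min(-1)>110)
n,l,s,c=cv2.connectedComponentsWithStats(m.astype(np.uint8)); k=1+s[1:,4].argmax(); P=W[l==k]
print(len(P),np.percentile(P[:,2],[5,50,95]).round(4))
```

```text
tcp [ 0.5706 -0.3053  0.0163] yaw_y 97.0 off [ 0.022 -0.009  0.038] rot [-0.     0.001 -0.   ] rot [1.000e-03 1.000e-03 1.571e+00] j7 2.24 F [-1.2 -0.3 -2. ]
24759 [0.0379 0.0431 0.044 ]
```

View pics/w6.png

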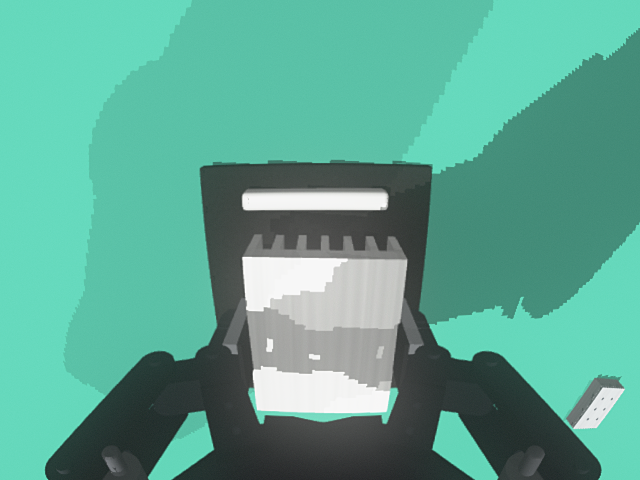

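The heatsink is lined up with the near bar at (315,200), still about 13 mm above the plate. I'll lower it, release and retreat.

Call:
drive_tool(rows=[{"offset": [0.018, -0.009, 0.02], "rotation": [0, 0, 0], "claw": 0.3}, {"offset": [0.018, -0.009, 0.04], "rotation": [0, 0, 0], "claw": 0.3}, {"offset": [0.018, -0.009, 0.06], "rotation": [0, 0, 0], "claw": 0.3}, {"offset": [0.018, -0.009, 0.08], "rotation": [0, 0, 0], "claw": 0.3}, {"offset": [0.018, -0.009, 0.09], "rotation": [0, 0, 0], "claw": 0.3}, {"offset": [0.018, -0.009, 0.09], "rotation": [0, 0, 0], "claw": 0.3}, {"offset": [0.018, -0.009, 0.09], "rotation": [0, 0, 0], "claw": 0.3}, {"offset": [0.018, -0.009, 0.09], "rotation": [0, 0, 0], "claw": 0.3}])

```text
clock: 12.03
tcp_pos: [0.5674, -0.3067, 0.0022]
orientation: [0.191, -3.135, -0.001]
contact_force: [-3.9, 1.4, 5.8]
grip_width: 0.0554
gripper_force: 58.6
```

Run:
```python
from h import *
go(.5675,-.307,.003,97)
f=grab_frame("wrist"); W=fworld(f)
m=np.zeros((480,640),bool); m[100:470,150:500]=1; m&=(W[...,2]<.05)&(W[...,2]>.02)&(f["frame"].min(-1)>110)
n,l,s,c=cv2.connectedComponentsWithStats(m.astype(np.uint8)); k=1+s[1:,4].argmax(); P=W[l==k]
print(len(P),np.percentile(P[:,2],[5,50,95]).round(4), cv2.minAreaRect((P[P[:,2]>.026][:,:2]*1000).astype(np.float32)))
m=np.zeros((480,640),bool); m[100:300,200:420]=1; m&=(W[...,2]<.019)&(W[...,2]>.009)&(f["frame"].min(-1)>110)
n,l,s,c=cv2.connectedComponentsWithStats(m.astype(np.uint8)); k=1+s[1:,4].argmax(); P=W[l==k]
print("bar",len(P),cv2.minAreaRect((P[:,:2]*1000).astype(np.float32)))
```

```text
tcp [ 0.5674 -0.3067  0.0022] yaw_y 97.0 off [-0.001 -0.002 -0.005] rot [ 0. -0. -0.] rot [-0.    -0.     1.571] j7 2.25 F [-3.9  1.4  5.8]
24014 [0.0277 0.0291 0.03  ] ((566.8231201171875, -306.45379638671875), (73.59866333007812, 57.16204071044922), 5.91145658493042)
bar 3485 ((522.360107421875, -314.5758056640625), (8.431695938110352, 59.809410095214844), 6.547729015350342)
```

Contact is felt and the plate top is at 29–30 mm, so it is seated. Releasing.

Call:
drive_tool(rows=[{"offset": [0, 0, 0], "rotation": [0, 0, 0], "claw": 0.8}, {"offset": [0, 0, 0], "rotation": [0, 0, 0], "claw": 0.85}, {"offset": [0, 0, 0], "rotation": [0, 0, 0], "claw": 0.9}, {"offset": [0, 0, 0], "rotation": [0, 0, 0], "claw": 0.9}, {"offset": [0, 0, 0], "rotation": [0, 0, 0], "claw": 0.9}, {"offset": [0, 0, 0], "rotation": [0, 0, 0], "claw": 0.9}, {"offset": [0, 0, -0.1], "rotation": [0, 0, 0], "claw": 0.9}, {"offset": [0, 0, -0.3], "rotation": [0, 0, 0], "claw": 0.9}, {"offset": [0, 0, -0.55], "rotation": [0, 0, 0], "claw": 0.9}, {"offset": [0, 0, -0.8], "rotation": [0, 0, 0], "claw": 0.9}, {"offset": [0, 0, -1], "rotation": [0, 0, 0], "claw": 0.9}, {"offset": [0, 0, -1], "rotation": [0, 0, 0], "claw": 0.9}])

```text
clock: 13.08
tcp_pos: [0.5713, -0.3091, 0.1605]
orientation: [-0.19, 3.125, -0.009]
contact_force: [0.5, -1.5, -0.0]
grip_width: 0.0767
gripper_force: 0.0
```

Run:
```python
from h import *
go(.6228,.0942,.15,128.3)
f=grab_frame("wrist"); W=fworld(f)
m=np.zeros((480,640),bool); m[100:470,150:500]=1; m&=(W[...,2]<.036)&(W[...,2]>.022)&(f["frame"].min(-1)>110)
n,l,s,c=cv2.connectedComponentsWithStats(m.astype(np.uint8)); k=1+s[1:,4].argmax(); P=W[l==k]
print(len(P),np.percentile(P[:,2],[5,50,95]).round(4), cv2.minAreaRect((P[:,:2]*1000).astype(np.float32)))
```

```text
tcp [ 0.5713 -0.3091  0.1605] yaw_y 97.0 off [-0.666  2.628  0.061] rot [-0.005  0.004 -0.274] rot [0.006 0.006 1.297] j7 2.21 F [ 0.5 -1.5 -0. ]
6665 [0.0279 0.0291 0.0302] ((567.1154174804688, -306.2455139160156), (73.31485748291016, 56.22892379760742), 5.749032020568848)
```

The heatsink stands in the cradle at (567, -306.4) mm, 6–7°. Next is the power board.

Call:
drive_tool(rows=[{"offset": [-0.055, 0.22, 0], "rotation": [0, 0, 0], "claw": 0.9}, {"offset": [-0.11, 0.44, 0], "rotation": [0, 0, 0], "claw": 0.9}, {"offset": [-0.165, 0.66, 0], "rotation": [0, 0, 0], "claw": 0.9}, {"offset": [-0.222, 0.876, 0], "rotation": [0, 0, 0], "claw": 0.9}])

```text
clock: 13.47
tcp_pos: [0.5838, -0.1707, 0.1516]
orientation: [0.191, -3.135, -0.001]
contact_force: [0.8, 0.4, 0.7]
grip_width: 0.077
gripper_force: 0.0
```

Call:
drive_tool(rows=[{"offset": [-0.055, 0.22, 0], "rotation": [0, 0, 0], "claw": 0.9}, {"offset": [-0.11, 0.44, 0], "rotation": [0, 0, 0], "claw": 0.9}, {"offset": [-0.165, 0.66, 0], "rotation": [0, 0, 0], "claw": 0.9}, {"offset": [-0.222, 0.876, 0], "rotation": [0, 0, 0], "claw": 0.9}])

```text
clock: 13.8
tcp_pos: [0.6009, -0.036, 0.1516]
orientation: [0.192, -3.134, -0.0]
contact_force: [0.6, 0.3, -0.2]
grip_width: 0.0767
gripper_force: 0.0
```

Call:
drive_tool(rows=[{"offset": [-0.055, 0.22, 0], "rotation": [0, 0, -0.06], "claw": 0.9}, {"offset": [-0.11, 0.44, 0], "rotation": [0, 0, -0.12], "claw": 0.9}, {"offset": [-0.165, 0.66, 0], "rotation": [0, 0, -0.18], "claw": 0.9}, {"offset": [-0.222, 0.876, 0.05], "rotation": [0, 0, -0.24], "claw": 0.9}, {"offset": [-0.222, 0.876, 0.2], "rotation": [0, 0, -0.274], "claw": 0.9}, {"offset": [-0.222, 0.876, 0.4], "rotation": [0, 0, -0.274], "claw": 0.9}, {"offset": [-0.222, 0.876, 0.5], "rotation": [0, 0, -0.274], "claw": 0.9}, {"offset": [-0.222, 0.876, 0.5], "rotation": [0, 0, -0.274], "claw": 0.9}, {"offset": [-0.222, 0.876, 0.5], "rotation": [0, 0, -0.274], "claw": 0.9}])

```text
clock: 14.55
tcp_pos: [0.6177, 0.0963, 0.0761]
orientation: [1.032, -2.964, -0.0]
contact_force: [-0.4, 1.3, -0.5]
grip_width: 0.0772
gripper_force: 0.0
```

```bash
cat >> h.py <<'E'
def find(zr,box,dark=True,name=None,minv=110):
    "largest piece in wrist view with world z in zr -> minAreaRect (mm)"
    f=grab_frame("wrist"); W=fworld(f); x0,y0,x1,y1=box; m=np.zeros((480,640),bool); m[y0:y1,x0:x1]=1
    im=f["frame"].astype(int); m&=(W[...,2]>zr[0])&(W[...,2]<zr[1])
    m&=(im[...,1]<120) if dark else (im.min(-1)>minv)
    n,l,s,c=cv2.connectedComponentsWithStats(m.astype(np.uint8)); k=1+s[1:,4].argmax(); P=W[l==k]
    print("find",len(P),"px",c[k].round(0),"z",np.median(P[:,2]).round(4),cv2.minAreaRect((P[:,:2]*1000).astype(np.float32)))
    if name: save(f,name)
E
python3 - <<'E'
from h import *
go(.6228,.0942,.0,128.3)
find((.008,.02),(180,130,460,450),True,"w7.png")
E
```

```text
tcp [0.6177 0.0963 0.0761] yaw_y 128.4 off [-0.019 -0.033  0.507] rot [ 0.001 -0.001  0.001] rot [ 2.00e-03  1.00e-03 -1.57e+00] j7 2.01 F [-0.4  1.3 -0.5]
find 7146 px [314. 256.] z 0.0122 ((622.6080932617188, 93.45462036132812), (64.37102508544922, 49.933692932128906), 38.50175476074219)
```

View pics/w7.png

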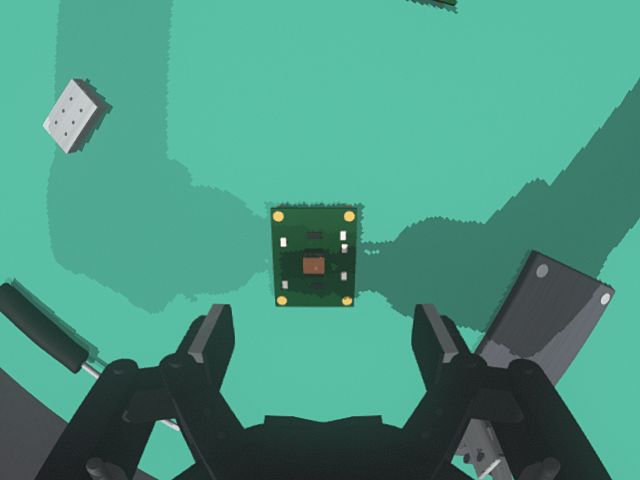

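The power board is centred at px (314,256) and measures 64.4 × 49.9 mm at (622.6, 93.5), which agrees with the top view.

Call:
drive_tool(rows=[{"offset": [-0.019, -0.033, 0.15], "rotation": [0, 0, 0], "claw": 0.9}, {"offset": [-0.019, -0.033, 0.3], "rotation": [0, 0, 0], "claw": 0.85}, {"offset": [-0.019, -0.033, 0.4], "rotation": [0, 0, 0], "claw": 0.8}, {"offset": [-0.019, -0.033, 0.47], "rotation": [0, 0, 0], "claw": 0.8}, {"offset": [-0.019, -0.033, 0.5], "rotation": [0, 0, 0], "claw": 0.8}, {"offset": [-0.019, -0.033, 0.515], "rotation": [0, 0, 0], "claw": 0.8}, {"offset": [-0.019, -0.033, 0.515], "rotation": [0, 0, 0], "claw": 0.8}, {"offset": [-0.019, -0.033, 0.515], "rotation": [0, 0, 0], "claw": 0.8}], force=25)

```text
clock: 15.27
tcp_pos: [0.6248, 0.0948, 0.0008]
orientation: [-1.032, 2.965, -0.0]
contact_force: [0.6, -0.4, 0.4]
grip_width: 0.0681
gripper_force: 0.0
```

Run:
```python
from h import *
go(.6227,.0938,-.002,128.4)
f=grab_frame("wrist"); W=fworld(f); o=get_obs(); R=Rn.from_rotvec(o["orientation"]).as_matrix(); T=(W-o["tcp_pos"])@R
m=(f["frame"].max(-1)<110)&(abs(T[...,1])>.025)&(abs(T[...,1])<.045)&(T[...,2]<-.003)&(T[...,2]>-.06)
for s in(-1,1):
    P=T[m&(T[...,1]*s>0)]; print(len(P),"tip",np.percentile(P[:,2],[50,99]).round(4), np.percentile(abs(P[:,1]),[1]).round(4)) 
find((.008,.02),(180,130,460,450)); print(o["grip_width"])
```

```text
tcp [0.6248 0.0948 0.0008] yaw_y 128.4 off [0.015 0.004 0.019] rot [-0.     0.001 -0.   ] rot [1.000e-03 1.000e-03 1.571e+00] j7 2.01 F [ 0.6 -0.4  0.4]
3375 tip [-0.0367 -0.0082] [0.0323]
3545 tip [-0.0362 -0.0085] [0.0251]
find 14396 px [323. 308.] z 0.0122 ((622.5619506835938, 93.38389587402344), (65.31745147705078, 50.45665740966797), 38.44303894042969)
0.06830003409270037
```

Call:
drive_tool(rows=[{"offset": [0.015, 0.004, 0.014], "rotation": [0, 0, 0], "claw": 0.8}, {"offset": [0.015, 0.004, 0.014], "rotation": [0, 0, 0], "claw": 0.6}, {"offset": [0.015, 0.004, 0.014], "rotation": [0, 0, 0], "claw": 0.4}, {"offset": [0.015, 0.004, 0.014], "rotation": [0, 0, 0], "claw": 0.3}, {"offset": [0.015, 0.004, 0.014], "rotation": [0, 0, 0], "claw": 0.3}, {"offset": [0.015, 0.004, 0.014], "rotation": [0, 0, 0], "claw": 0.3}, {"offset": [0.015, 0.004, 0.014], "rotation": [0, 0, 0], "claw": 0.3}, {"offset": [0.015, 0.004, 0.014], "rotation": [0, 0, 0], "claw": 0.3}])

```text
clock: 16.03
tcp_pos: [0.6216, 0.0935, -0.0022]
orientation: [1.033, -2.966, -0.0]
contact_force: [-2.0, -0.7, 5.9]
grip_width: 0.0493
gripper_force: 25.7
```

Call:
drive_tool(rows=[{"offset": [0, 0, -0.04], "rotation": [0, 0, 0], "claw": 0.3}, {"offset": [0, 0, -0.1], "rotation": [0, 0, 0], "claw": 0.3}, {"offset": [0, 0, -0.25], "rotation": [0, 0, 0], "claw": 0.3}, {"offset": [0, 0, -0.45], "rotation": [0, 0, 0], "claw": 0.3}, {"offset": [0, 0, -0.65], "rotation": [0, 0, 0], "claw": 0.3}, {"offset": [0, 0, -0.8], "rotation": [0, 0, 0], "claw": 0.3}, {"offset": [0, 0, -0.8], "rotation": [0, 0, 0], "claw": 0.3}, {"offset": [0, 0, -0.8], "rotation": [0, 0, 0], "claw": 0.3}])

```text
clock: 16.7
tcp_pos: [0.6231, 0.094, 0.1197]
orientation: [-1.032, 2.963, -0.0]
contact_force: [0.0, 0.4, -1.9]
grip_width: 0.0493
gripper_force: 26.2
```

Run:
```python
from h import *
go(.5673,-.3064,.12,96.7); o=get_obs(); z=o["tcp_pos"][2]; print(o["grip_width"],o["gripper_force"])
find((z-.01,z+.03),(180,100,460,450),True,"w8.png")
```

```text
tcp [0.6231 0.094  0.1197] yaw_y 128.4 off [ 1.95  -1.861 -0.007] rot [-0.     0.002  0.277] rot [-0.003 -0.    -1.294] j7 2.01 F [ 0.   0.4 -1.9]
0.04934158538910751 26.210897862911224
find 17504 px [323. 319.] z 0.1341 ((623.59423828125, 94.35527038574219), (65.26841735839844, 76.58346557617188), 38.12711715698242)
```

View pics/w8.png

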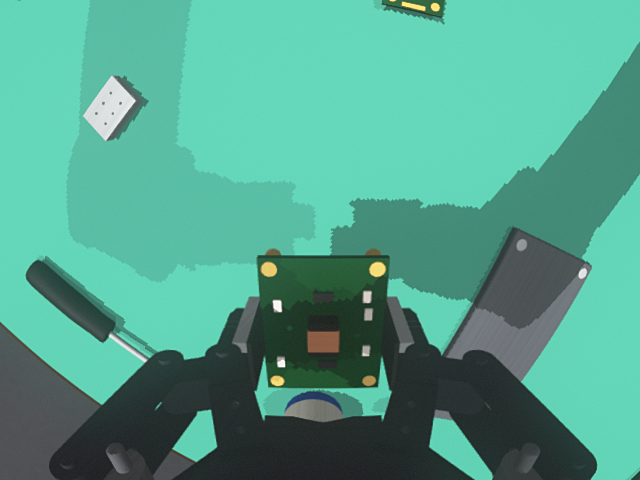

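The board is held square, with its corners at (258,256) to (388,387). I'll carry it over the cradle.

Call:
drive_tool(rows=[{"offset": [0.16, -0.155, 0], "rotation": [0, 0, 0], "claw": 0.3}, {"offset": [0.325, -0.31, 0], "rotation": [0, 0, 0], "claw": 0.3}, {"offset": [0.49, -0.465, 0], "rotation": [0, 0, 0], "claw": 0.3}, {"offset": [0.65, -0.62, 0], "rotation": [0, 0, 0], "claw": 0.3}, {"offset": [0.81, -0.775, 0], "rotation": [0, 0, 0], "claw": 0.3}, {"offset": [0.975, -0.93, 0], "rotation": [0, 0, 0], "claw": 0.3}])

```text
clock: 17.25
tcp_pos: [0.5924, -0.1077, 0.1159]
orientation: [1.033, -2.964, -0.002]
contact_force: [0.6, 0.0, -1.1]
grip_width: 0.0488
gripper_force: 26.2
```

Call:
drive_tool(rows=[{"offset": [0.16, -0.155, 0], "rotation": [0, 0, 0.05], "claw": 0.3}, {"offset": [0.325, -0.31, 0], "rotation": [0, 0, 0.1], "claw": 0.3}, {"offset": [0.49, -0.465, 0], "rotation": [0, 0, 0.15], "claw": 0.3}, {"offset": [0.65, -0.62, 0], "rotation": [0, 0, 0.2], "claw": 0.3}, {"offset": [0.81, -0.775, 0], "rotation": [0, 0, 0.25], "claw": 0.3}, {"offset": [0.975, -0.93, 0], "rotation": [0, 0, 0.277], "claw": 0.3}, {"offset": [0.975, -0.93, 0], "rotation": [0, 0, 0.277], "claw": 0.3}, {"offset": [0.975, -0.93, 0], "rotation": [0, 0, 0.277], "claw": 0.3}, {"offset": [0.975, -0.93, 0], "rotation": [0, 0, 0.277], "claw": 0.3}])

```text
clock: 18.0
tcp_pos: [0.5652, -0.3057, 0.116]
orientation: [0.183, -3.134, -0.003]
contact_force: [-0.3, 1.5, -0.2]
grip_width: 0.0487
gripper_force: 26.2
```

Run:
```python
from h import *
go(.5673,-.3064,.036,96.7)
```

```text
tcp [ 0.5652 -0.3057  0.116 ] yaw_y 96.7 off [-0.014 -0.007  0.533] rot [ 0.001 -0.001 -0.   ] rot [-2.000e-03 -1.000e-03  1.571e+00] j7 2.21 F [-0.3  1.5 -0.2]
```

Call:
drive_tool(rows=[{"offset": [-0.005, -0.005, 0.12], "rotation": [0, 0, 0], "claw": 0.3}, {"offset": [-0.005, -0.005, 0.25], "rotation": [0, 0, 0], "claw": 0.3}, {"offset": [-0.005, -0.005, 0.36], "rotation": [0, 0, 0], "claw": 0.3}, {"offset": [-0.005, -0.005, 0.45], "rotation": [0, 0, 0], "claw": 0.3}, {"offset": [-0.005, -0.005, 0.5], "rotation": [0, 0, 0], "claw": 0.3}, {"offset": [-0.005, -0.005, 0.52], "rotation": [0, 0, 0], "claw": 0.3}, {"offset": [-0.005, -0.005, 0.52], "rotation": [0, 0, 0], "claw": 0.3}, {"offset": [-0.005, -0.005, 0.52], "rotation": [0, 0, 0], "claw": 0.3}, {"offset": [-0.005, -0.005, 0.52], "rotation": [0, 0, 0], "claw": 0.3}])

```text
clock: 18.75
tcp_pos: [0.5675, -0.3076, 0.0406]
orientation: [-0.182, 3.135, -0.001]
contact_force: [-0.2, 0.4, 0.0]
grip_width: 0.049
gripper_force: 26.2
```

Run:
```python
from h import *
go(.5673,-.3064,.0285,96.7); z=get_obs()["tcp_pos"][2]
find((z+.009,z+.03),(180,100,460,450),True)
find((.022,.034),(180,100,460,450),False,"w9.png")
```

```text
tcp [ 0.5675 -0.3076  0.0406] yaw_y 96.7 off [0.    0.008 0.08 ] rot [-0.     0.001 -0.   ] rot [1.00e-03 1.00e-03 1.57e+00] j7 2.23 F [-0.2  0.4  0. ]
find 17184 px [323. 320.] z 0.0549 ((568.1077880859375, -307.386962890625), (65.55496978759766, 76.34247589111328), 6.131902694702148)
find 4161 px [326. 237.] z 0.029 ((537.9179077148438, -309.2241516113281), (14.953083992004395, 56.17240524291992), 5.7589287757873535)
```

View pics/w9.png

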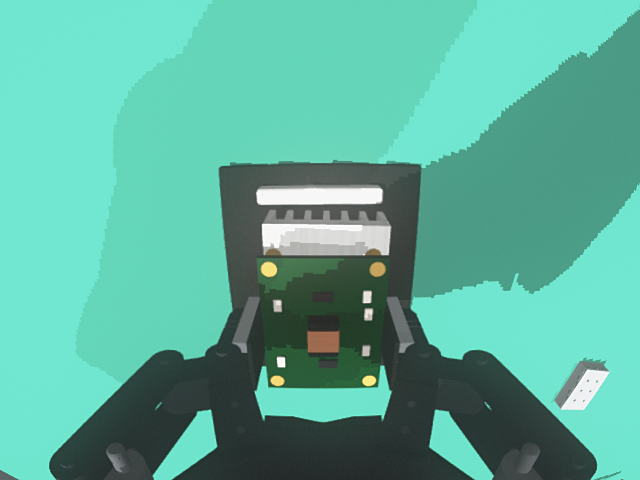

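The power board hangs square over the heatsink. I'll lower it and release.

Call:
drive_tool(rows=[{"offset": [0, 0.008, 0.02], "rotation": [0, 0, 0], "claw": 0.3}, {"offset": [0, 0.008, 0.04], "rotation": [0, 0, 0], "claw": 0.3}, {"offset": [0, 0.008, 0.06], "rotation": [0, 0, 0], "claw": 0.3}, {"offset": [0, 0.008, 0.07], "rotation": [0, 0, 0], "claw": 0.3}, {"offset": [0, 0.008, 0.078], "rotation": [0, 0, 0], "claw": 0.3}, {"offset": [0, 0.008, 0.078], "rotation": [0, 0, 0], "claw": 0.3}, {"offset": [0, 0.008, 0.078], "rotation": [0, 0, 0], "claw": 0.3}, {"offset": [0, 0.008, 0.078], "rotation": [0, 0, 0], "claw": 0.3}])

```text
clock: 19.52
tcp_pos: [0.5665, -0.3061, 0.0279]
orientation: [0.182, -3.136, -0.0]
contact_force: [-1.1, 0.5, 2.4]
grip_width: 0.0493
gripper_force: 26.4
```

Run:
```python
from h import *
go(.5673,-.3064,.0285,96.7); z=get_obs()["tcp_pos"][2]
find((.035,z+.03),(255,100,395,450),True)
```

```text
tcp [ 0.5665 -0.3061  0.0279] yaw_y 96.7 off [-0.005 -0.003 -0.004] rot [ 0. -0. -0.] rot [-0.   -0.    1.57] j7 2.24 F [-1.1  0.5  2.4]
find 15132 px [325. 322.] z 0.0422 ((566.8819580078125, -304.8105773925781), (65.17738342285156, 57.518680572509766), 6.944865703582764)
```

Contact is felt (2.4 N) and the board top is at 42–43 mm. I'll release and lift.

Call:
drive_tool(rows=[{"offset": [0, 0, 0], "rotation": [0, 0, 0], "claw": 0.65}, {"offset": [0, 0, 0], "rotation": [0, 0, 0], "claw": 0.7}, {"offset": [0, 0, 0], "rotation": [0, 0, 0], "claw": 0.75}, {"offset": [0, 0, 0], "rotation": [0, 0, 0], "claw": 0.8}, {"offset": [0, 0, 0], "rotation": [0, 0, 0], "claw": 0.8}, {"offset": [0, 0, 0], "rotation": [0, 0, 0], "claw": 0.8}, {"offset": [0, 0, -0.1], "rotation": [0, 0, 0], "claw": 0.8}, {"offset": [0, 0, -0.25], "rotation": [0, 0, 0], "claw": 0.8}, {"offset": [0, 0, -0.45], "rotation": [0, 0, 0], "claw": 0.8}, {"offset": [0, 0, -0.65], "rotation": [0, 0, 0], "claw": 0.8}, {"offset": [0, 0, -0.7], "rotation": [0, 0, 0], "claw": 0.8}, {"offset": [0, 0, -0.7], "rotation": [0, 0, 0], "claw": 0.8}, {"offset": [0, 0, -0.7], "rotation": [0, 0, 0], "claw": 0.8}])

```text
clock: 20.65
tcp_pos: [0.5665, -0.306, 0.1327]
orientation: [-0.183, 3.136, 0.0]
contact_force: [0.2, -0.2, -0.8]
grip_width: 0.0691
gripper_force: 0.0
```

Run:
```python
from h import *
go(.4393,.030,.08,119.9)
find((.037,.05),(200,100,440,450),True)
```

```text
tcp [ 0.5665 -0.306   0.1327] yaw_y 96.7 off [0.583 2.323 0.351] rot [ 0.     0.    -0.203] rot [ 0.    -0.     1.368] j7 2.21 F [ 0.2 -0.2 -0.8]
find 5720 px [323. 239.] z 0.0422 ((566.8651123046875, -305.37841796875), (64.45610046386719, 49.833126068115234), 7.02700138092041)
```

The power board is placed within about 1 mm. Next is the control board.

Call:
drive_tool(rows=[{"offset": [0.05, 0.2, 0], "rotation": [0, 0, 0], "claw": 0.8}, {"offset": [0.1, 0.4, 0], "rotation": [0, 0, 0], "claw": 0.8}, {"offset": [0.15, 0.6, 0], "rotation": [0, 0, 0], "claw": 0.8}, {"offset": [0.194, 0.774, 0], "rotation": [0, 0, 0], "claw": 0.8}])

```text
clock: 21.03
tcp_pos: [0.5221, -0.192, 0.1308]
orientation: [0.183, -3.132, -0.002]
contact_force: [0.4, 0.6, 0.6]
grip_width: 0.0685
gripper_force: 0.0
```

Call:
drive_tool(rows=[{"offset": [0.05, 0.2, 0], "rotation": [0, 0, 0], "claw": 0.8}, {"offset": [0.1, 0.4, 0], "rotation": [0, 0, 0], "claw": 0.8}, {"offset": [0.15, 0.6, 0], "rotation": [0, 0, 0], "claw": 0.8}, {"offset": [0.194, 0.774, 0], "rotation": [0, 0, 0], "claw": 0.8}])

```text
clock: 21.37
tcp_pos: [0.4796, -0.0802, 0.1312]
orientation: [0.184, -3.133, -0.001]
contact_force: [-0.5, 0.2, 0.3]
grip_width: 0.0688
gripper_force: 0.0
```

Call:
drive_tool(rows=[{"offset": [0.05, 0.2, 0], "rotation": [0, 0, -0.05], "claw": 0.8}, {"offset": [0.1, 0.4, 0], "rotation": [0, 0, -0.1], "claw": 0.8}, {"offset": [0.15, 0.6, 0], "rotation": [0, 0, -0.15], "claw": 0.8}, {"offset": [0.194, 0.774, 0], "rotation": [0, 0, -0.203], "claw": 0.75}, {"offset": [0.194, 0.774, 0.15], "rotation": [0, 0, -0.203], "claw": 0.75}, {"offset": [0.194, 0.774, 0.3], "rotation": [0, 0, -0.203], "claw": 0.7}, {"offset": [0.194, 0.774, 0.35], "rotation": [0, 0, -0.203], "claw": 0.7}, {"offset": [0.194, 0.774, 0.35], "rotation": [0, 0, -0.203], "claw": 0.7}, {"offset": [0.194, 0.774, 0.35], "rotation": [0, 0, -0.203], "claw": 0.7}])

```text
clock: 22.12
tcp_pos: [0.4388, 0.0292, 0.0798]
orientation: [0.809, -3.033, -0.0]
contact_force: [0.6, -0.1, 0.0]
grip_width: 0.0595
gripper_force: 0.0
```

Run:
```python
from h import *
go(.4393,.030,-.001,119.9); print(get_obs()["joints"].round(2))
find((.008,.02),(200,100,440,450),True)
```

```text
tcp [0.4388 0.0292 0.0798] yaw_y 119.9 off [-0.007  0.003  0.538] rot [ 0.    -0.001 -0.   ] rot [-2.000e-03 -1.000e-03  1.571e+00] j7 1.91 F [ 0.6 -0.1  0. ]
[-0.25  0.33  0.05  2.23 -0.03  0.59  1.91]
find 4987 px [322. 252.] z 0.0122 ((439.4008483886719, 29.512706756591797), (54.69837951660156, 42.04399108886719), 29.801374435424805)
```

Call:
drive_tool(rows=[{"offset": [-0.004, 0.001, 0.12], "rotation": [0, 0, 0], "claw": 0.7}, {"offset": [-0.004, 0.001, 0.25], "rotation": [0, 0, 0], "claw": 0.7}, {"offset": [-0.004, 0.001, 0.36], "rotation": [0, 0, 0], "claw": 0.7}, {"offset": [-0.004, 0.001, 0.44], "rotation": [0, 0, 0], "claw": 0.7}, {"offset": [-0.004, 0.001, 0.5], "rotation": [0, 0, 0], "claw": 0.7}, {"offset": [-0.004, 0.001, 0.52], "rotation": [0, 0, 0], "claw": 0.7}, {"offset": [-0.004, 0.001, 0.52], "rotation": [0, 0, 0], "claw": 0.7}, {"offset": [-0.004, 0.001, 0.52], "rotation": [0, 0, 0], "claw": 0.7}])

```text
clock: 22.83
tcp_pos: [0.4405, 0.0301, 0.003]
orientation: [-0.81, 3.034, -0.0]
contact_force: [-0.0, 0.5, -0.3]
grip_width: 0.0599
gripper_force: 0.0
```

Run:
```python
from h import *
go(.4394,.0297,.0,119.8)
f=grab_frame("wrist"); W=fworld(f); o=get_obs(); R=Rn.from_rotvec(o["orientation"]).as_matrix(); T=(W-o["tcp_pos"])@R
m=(f["frame"].max(-1)<110)&(abs(T[...,1])>.025)&(abs(T[...,1])<.045)&(T[...,2]<-.001)&(T[...,2]>-.06)
for s in(-1,1):
    P=T[m&(T[...,1]*s>0)]; print(len(P),"tip",np.percentile(P[:,2],[50,99]).round(4)) 
find((.008,.02),(220,100,420,450)); print(o["grip_width"])
```

```text
tcp [0.4405 0.0301 0.003 ] yaw_y 119.9 off [0.008 0.001 0.02 ] rot [-0.     0.     0.001] rot [-1.00e-03 -0.00e+00 -1.57e+00] j7 1.92 F [-0.   0.5 -0.3]
4240 tip [-0.039  -0.0067]
4242 tip [-0.0388 -0.0067]
find 10012 px [322. 312.] z 0.0122 ((439.22271728515625, 29.24022674560547), (55.23668670654297, 42.483314514160156), 30.07589340209961)
0.05964281520487526
```

Call:
drive_tool(rows=[{"offset": [0.007, 0, 0.02], "rotation": [0, 0, 0], "claw": 0.7}, {"offset": [0.007, 0, 0.02], "rotation": [0, 0, 0], "claw": 0.55}, {"offset": [0.007, 0, 0.02], "rotation": [0, 0, 0], "claw": 0.4}, {"offset": [0.007, 0, 0.02], "rotation": [0, 0, 0], "claw": 0.2}, {"offset": [0.007, 0, 0.02], "rotation": [0, 0, 0], "claw": 0.2}, {"offset": [0.007, 0, 0.02], "rotation": [0, 0, 0], "claw": 0.2}, {"offset": [0.007, 0, 0.02], "rotation": [0, 0, 0], "claw": 0.2}, {"offset": [0.007, 0, 0.02], "rotation": [0, 0, 0], "claw": 0.2}])

```text
clock: 23.6
tcp_pos: [0.439, 0.0296, -0.0004]
orientation: [0.811, -3.035, -0.0]
contact_force: [-1.4, -1.1, 5.9]
grip_width: 0.0411
gripper_force: 24.9
```

Call:
drive_tool(rows=[{"offset": [0, 0, -0.04], "rotation": [0, 0, 0], "claw": 0.2}, {"offset": [0, 0, -0.1], "rotation": [0, 0, 0], "claw": 0.2}, {"offset": [0, 0, -0.25], "rotation": [0, 0, 0], "claw": 0.2}, {"offset": [0, 0, -0.45], "rotation": [0, 0, 0], "claw": 0.2}, {"offset": [0, 0, -0.65], "rotation": [0, 0, 0], "claw": 0.2}, {"offset": [0, 0, -0.85], "rotation": [0, 0, 0], "claw": 0.2}, {"offset": [0, 0, -0.85], "rotation": [0, 0, 0], "claw": 0.2}, {"offset": [0, 0, -0.85], "rotation": [0, 0, 0], "claw": 0.2}])

```text
clock: 24.27
tcp_pos: [0.4404, 0.0298, 0.1289]
orientation: [-0.809, 3.031, -0.0]
contact_force: [-0.1, -0.7, -1.1]
grip_width: 0.0411
gripper_force: 25.6
```

Run:
```python
from h import *
go(.5668,-.3056,.12,97); o=get_obs(); z=o["tcp_pos"][2]; print(o["grip_width"],o["gripper_force"])
find((z+.005,z+.03),(262,100,385,450),True)
```

```text
tcp [0.4404 0.0298 0.1289] yaw_y 119.9 off [ 0.385 -2.359  0.061] rot [-0.     0.002  0.2  ] rot [-0.003 -0.    -1.371] j7 1.9 F [-0.1 -0.7 -1.1]
0.041085687867190954 25.560101866722107
find 11171 px [323. 320.] z 0.1415 ((440.355712890625, 30.103557586669922), (55.06489562988281, 50.92729568481445), 29.929779052734375)
```

Call:
drive_tool(rows=[{"offset": [0.03, -0.16, 0], "rotation": [0, 0, 0], "claw": 0.2}, {"offset": [0.055, -0.33, 0], "rotation": [0, 0, 0], "claw": 0.2}, {"offset": [0.08, -0.5, 0], "rotation": [0, 0, 0], "claw": 0.2}, {"offset": [0.105, -0.65, 0], "rotation": [0, 0, 0], "claw": 0.2}, {"offset": [0.128, -0.786, 0], "rotation": [0, 0, 0], "claw": 0.2}])

```text
clock: 24.73
tcp_pos: [0.4804, -0.0836, 0.1254]
orientation: [0.809, -3.032, -0.001]
contact_force: [1.0, 0.7, 0.0]
grip_width: 0.0411
gripper_force: 25.6
```

Call:
drive_tool(rows=[{"offset": [0.03, -0.16, 0], "rotation": [0, 0, 0], "claw": 0.2}, {"offset": [0.055, -0.33, 0], "rotation": [0, 0, 0], "claw": 0.2}, {"offset": [0.08, -0.5, 0], "rotation": [0, 0, 0], "claw": 0.2}, {"offset": [0.105, -0.65, 0], "rotation": [0, 0, 0], "claw": 0.2}, {"offset": [0.128, -0.786, 0], "rotation": [0, 0, 0], "claw": 0.2}])

```text
clock: 25.15
tcp_pos: [0.5225, -0.1953, 0.125]
orientation: [0.809, -3.032, -0.002]
contact_force: [-0.2, -0.5, -0.0]
grip_width: 0.0412
gripper_force: 25.6
```

Call:
drive_tool(rows=[{"offset": [0.03, -0.16, 0], "rotation": [0, 0, 0.05], "claw": 0.2}, {"offset": [0.055, -0.33, 0], "rotation": [0, 0, 0.1], "claw": 0.2}, {"offset": [0.08, -0.5, 0], "rotation": [0, 0, 0.15], "claw": 0.2}, {"offset": [0.105, -0.65, 0], "rotation": [0, 0, 0.2], "claw": 0.2}, {"offset": [0.128, -0.786, 0.05], "rotation": [0, 0, 0.2], "claw": 0.2}, {"offset": [0.128, -0.786, 0.2], "rotation": [0, 0, 0.2], "claw": 0.2}, {"offset": [0.128, -0.786, 0.35], "rotation": [0, 0, 0.2], "claw": 0.2}, {"offset": [0.128, -0.786, 0.4], "rotation": [0, 0, 0.2], "claw": 0.2}, {"offset": [0.128, -0.786, 0.4], "rotation": [0, 0, 0.2], "claw": 0.2}, {"offset": [0.128, -0.786, 0.4], "rotation": [0, 0, 0.2], "claw": 0.2}])

```text
clock: 25.98
tcp_pos: [0.5649, -0.3052, 0.066]
orientation: [0.192, -3.134, -0.002]
contact_force: [0.0, 0.3, 0.2]
grip_width: 0.0409
gripper_force: 25.6
```

Run:
```python
from h import *
go(.5668,-.3056,.043,97); z=get_obs()["tcp_pos"][2]
find((z+.005,z+.03),(262,100,385,450),True)
```

```text
tcp [ 0.5649 -0.3052  0.066 ] yaw_y 97.0 off [-0.012 -0.004  0.154] rot [ 0.001 -0.001  0.   ] rot [ 2.000e-03  1.000e-03 -1.571e+00] j7 2.25 F [0.  0.3 0.2]
find 11123 px [323. 319.] z 0.0785 ((564.6719360351562, -304.65576171875), (54.73014450073242, 51.04533004760742), 7.575009346008301)
```

Call:
drive_tool(rows=[{"offset": [-0.004, -0.002, 0.04], "rotation": [0, 0, 0], "claw": 0.2}, {"offset": [-0.004, -0.002, 0.08], "rotation": [0, 0, 0], "claw": 0.2}, {"offset": [-0.004, -0.002, 0.1], "rotation": [0, 0, 0], "claw": 0.2}, {"offset": [-0.004, -0.002, 0.11], "rotation": [0, 0, 0], "claw": 0.2}, {"offset": [-0.004, -0.002, 0.12], "rotation": [0, 0, 0], "claw": 0.2}, {"offset": [-0.004, -0.002, 0.12], "rotation": [0, 0, 0], "claw": 0.2}, {"offset": [-0.004, -0.002, 0.12], "rotation": [0, 0, 0], "claw": 0.2}])

```text
clock: 26.62
tcp_pos: [0.5662, -0.306, 0.0489]
orientation: [-0.192, 3.136, -0.0]
contact_force: [0.1, 0.1, -0.8]
grip_width: 0.0408
gripper_force: 25.6
```

Run:
```python
from h import *
go(.5668,-.3056,.043,97); z=get_obs()["tcp_pos"][2]
find((z+.008,z+.03),(262,100,385,450),True,"w10.png")
```

```text
tcp [ 0.5662 -0.306   0.0489] yaw_y 97.0 off [-0.004  0.002  0.04 ] rot [-0.  0.  0.] rot [-0.    -0.    -1.571] j7 2.26 F [ 0.1  0.1 -0.8]
find 11079 px [323. 319.] z 0.0614 ((566.0075073242188, -305.45556640625), (54.902549743652344, 50.22113037109375), 7.575464248657227)
```

View pics/w10.png

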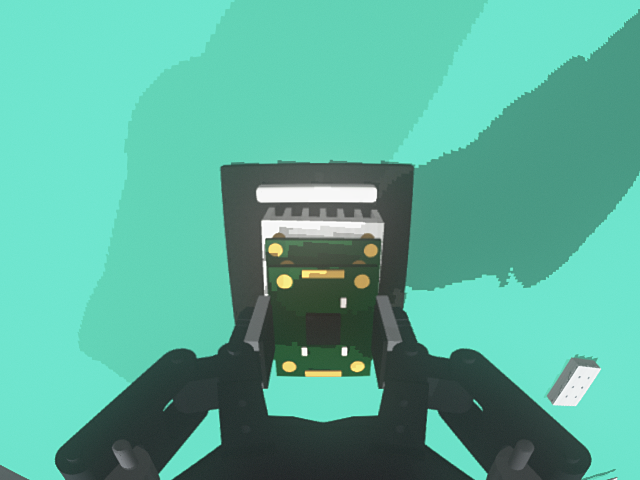

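The control board is square above the power board, with its chip at (323,330). I'll lower it, pause and release.

Call:
drive_tool(rows=[{"offset": [-0.004, 0.002, 0.012], "rotation": [0, 0, 0], "claw": 0.2}, {"offset": [-0.004, 0.002, 0.024], "rotation": [0, 0, 0], "claw": 0.2}, {"offset": [-0.004, 0.002, 0.034], "rotation": [0, 0, 0], "claw": 0.2}, {"offset": [-0.004, 0.002, 0.04], "rotation": [0, 0, 0], "claw": 0.2}, {"offset": [-0.004, 0.002, 0.04], "rotation": [0, 0, 0], "claw": 0.2}, {"offset": [-0.004, 0.002, 0.04], "rotation": [0, 0, 0], "claw": 0.2}, {"offset": [-0.004, 0.002, 0.04], "rotation": [0, 0, 0], "claw": 0.2}])

```text
clock: 27.25
tcp_pos: [0.5667, -0.3056, 0.0428]
orientation: [0.192, -3.136, 0.0]
contact_force: [0.3, -0.9, -0.2]
grip_width: 0.0408
gripper_force: 25.6
```

Run:
```python
from h import *
go(.5668,-.3056,.043,97)
find((.048,.065),(262,100,385,450),True)
```

```text
tcp [ 0.5667 -0.3056  0.0428] yaw_y 97.0 off [-0.    -0.    -0.001] rot [-0. -0. -0.] rot [-0.     0.     1.571] j7 2.26 F [ 0.3 -0.9 -0.2]
find 10704 px [323. 318.] z 0.0552 ((566.5768432617188, -304.9974670410156), (54.779693603515625, 50.84898376464844), 6.922691822052002)
```

Call:
drive_tool(rows=[{"offset": [0, 0, 0.004], "rotation": [0, 0, 0], "claw": 0.2}, {"offset": [0, 0, 0.006], "rotation": [0, 0, 0], "claw": 0.2}, {"offset": [0, 0, 0.006], "rotation": [0, 0, 0], "claw": 0.5}, {"offset": [0, 0, 0.006], "rotation": [0, 0, 0], "claw": 0.55}, {"offset": [0, 0, 0.006], "rotation": [0, 0, 0], "claw": 0.6}, {"offset": [0, 0, 0.006], "rotation": [0, 0, 0], "claw": 0.65}, {"offset": [0, 0, 0.006], "rotation": [0, 0, 0], "claw": 0.65}, {"offset": [0, 0, 0.006], "rotation": [0, 0, 0], "claw": 0.65}, {"offset": [0, 0, -0.1], "rotation": [0, 0, 0], "claw": 0.65}, {"offset": [0, 0, -0.25], "rotation": [0, 0, 0], "claw": 0.65}, {"offset": [0, 0, -0.45], "rotation": [0, 0, 0], "claw": 0.65}, {"offset": [0, 0, -0.6], "rotation": [0, 0, 0], "claw": 0.65}, {"offset": [0, 0, -0.6], "rotation": [0, 0, 0], "claw": 0.65}, {"offset": [0, 0, -0.6], "rotation": [0, 0, 0], "claw": 0.65}])

```text
clock: 28.47
tcp_pos: [0.5677, -0.306, 0.1344]
orientation: [-0.192, 3.133, -0.002]
contact_force: [0.5, 0.3, -0.8]
grip_width: 0.0554
gripper_force: 0.0
```

Run:
```python
from h import *
go(.646,-.0905,.08,81.3)
find((.050,.062),(220,100,430,450),True)
find((.037,.049),(220,100,430,450),True)
```

```text
tcp [ 0.5677 -0.306   0.1344] yaw_y 97.0 off [-0.692  1.363  0.363] rot [-0.001  0.001  0.137] rot [-2.000e-03 -1.000e-03 -1.434e+00] j7 2.23 F [ 0.5  0.3 -0.8]
find 4640 px [324. 243.] z 0.0552 ((566.478271484375, -305.0802307128906), (54.11496353149414, 42.32514572143555), 6.858941555023193)
find 974 px [332. 210.] z 0.0421 ((550.7998046875, -293.5226745605469), (75.4178466796875, 38.300350189208984), 47.20476531982422)
```

The control board is well placed at (566.5, -305.1) mm, 6.9°. Now the can.

Call:
drive_tool(rows=[{"offset": [-0.09, 0.17, 0], "rotation": [0, 0, 0], "claw": 0.65}, {"offset": [-0.175, 0.34, 0], "rotation": [0, 0, 0], "claw": 0.65}, {"offset": [-0.26, 0.51, 0], "rotation": [0, 0, 0], "claw": 0.65}, {"offset": [-0.346, 0.68, 0], "rotation": [0, 0, 0], "claw": 0.65}])

```text
clock: 28.9
tcp_pos: [0.605, -0.1966, 0.1311]
orientation: [0.191, -3.133, -0.001]
contact_force: [0.4, 1.0, 0.7]
grip_width: 0.0555
gripper_force: 0.0
```

Call:
drive_tool(rows=[{"offset": [-0.09, 0.17, 0], "rotation": [0, 0, 0.05], "claw": 0.6}, {"offset": [-0.175, 0.34, 0], "rotation": [0, 0, 0.1], "claw": 0.6}, {"offset": [-0.26, 0.51, 0], "rotation": [0, 0, 0.137], "claw": 0.6}, {"offset": [-0.346, 0.68, 0.05], "rotation": [0, 0, 0.137], "claw": 0.6}, {"offset": [-0.346, 0.68, 0.2], "rotation": [0, 0, 0.137], "claw": 0.6}, {"offset": [-0.346, 0.68, 0.35], "rotation": [0, 0, 0.137], "claw": 0.6}, {"offset": [-0.346, 0.68, 0.35], "rotation": [0, 0, 0.137], "claw": 0.6}, {"offset": [-0.346, 0.68, 0.35], "rotation": [0, 0, 0.137], "claw": 0.6}])

```text
clock: 29.57
tcp_pos: [0.643, -0.0905, 0.0782]
orientation: [-0.238, -3.127, 0.001]
contact_force: [0.6, 0.3, -0.4]
grip_width: 0.0516
gripper_force: 0.0
```

Run:
```python
from h import *
go(.646,-.0905,.0,81.3)
find((.007,.018),(220,100,430,450),False)
```

```text
tcp [ 0.643  -0.0905  0.0782] yaw_y 81.3 off [-0.023  0.003  0.521] rot [-0.    -0.003 -0.   ] rot [-4.000e-03  1.000e-03  1.571e+00] j7 1.65 F [ 0.6  0.3 -0.4]
find 2898 px [321. 258.] z 0.0111 ((645.61767578125, -91.32669830322266), (29.556245803833008, 40.20287322998047), 81.91585540771484)
```

Call:
drive_tool(rows=[{"offset": [-0.008, -0.002, 0.12], "rotation": [0, 0, 0], "claw": 0.6}, {"offset": [-0.008, -0.002, 0.25], "rotation": [0, 0, 0], "claw": 0.6}, {"offset": [-0.008, -0.002, 0.36], "rotation": [0, 0, 0], "claw": 0.6}, {"offset": [-0.008, -0.002, 0.44], "rotation": [0, 0, 0], "claw": 0.6}, {"offset": [-0.008, -0.002, 0.48], "rotation": [0, 0, 0], "claw": 0.6}, {"offset": [-0.008, -0.002, 0.5], "rotation": [0, 0, 0], "claw": 0.6}, {"offset": [-0.008, -0.002, 0.5], "rotation": [0, 0, 0], "claw": 0.6}, {"offset": [-0.008, -0.002, 0.5], "rotation": [0, 0, 0], "claw": 0.6}])

```text
clock: 30.28
tcp_pos: [0.6467, -0.0912, 0.0063]
orientation: [0.238, 3.131, -0.0]
contact_force: [-0.6, 0.3, 0.6]
grip_width: 0.0515
gripper_force: 0.0
```

Run:
```python
from h import *
go(.6457,-.091,.001,81.6)
find((.007,.018),(220,100,430,450),False)
```

```text
tcp [ 0.6467 -0.0912  0.0063] yaw_y 81.3 off [0.007 0.    0.035] rot [ 0.     0.001 -0.003] rot [ 1.000e-03 -0.000e+00  1.568e+00] j7 1.68 F [-0.6  0.3  0.6]
find 5287 px [321. 311.] z 0.0111 ((645.4673461914062, -91.22803497314453), (30.021860122680664, 40.555912017822266), 81.19050598144531)
```

Call:
drive_tool(rows=[{"offset": [0.007, 0, 0.02], "rotation": [0, 0, 0], "claw": 0.6}, {"offset": [0.007, 0, 0.032], "rotation": [0, 0, 0], "claw": 0.6}, {"offset": [0.007, 0, 0.032], "rotation": [0, 0, 0], "claw": 0.45}, {"offset": [0.007, 0, 0.032], "rotation": [0, 0, 0], "claw": 0.3}, {"offset": [0.007, 0, 0.032], "rotation": [0, 0, 0], "claw": 0.15}, {"offset": [0.007, 0, 0.032], "rotation": [0, 0, 0], "claw": 0.1}, {"offset": [0.007, 0, 0.032], "rotation": [0, 0, 0], "claw": 0.1}, {"offset": [0.007, 0, 0.032], "rotation": [0, 0, 0], "claw": 0.1}, {"offset": [0.007, 0, 0.032], "rotation": [0, 0, 0], "claw": 0.1}])

```text
clock: 31.08
tcp_pos: [0.6451, -0.0908, 0.0007]
orientation: [0.238, 3.132, 0.0]
contact_force: [-0.8, -0.1, 1.4]
grip_width: 0.0295
gripper_force: 25.2
```

Call:
drive_tool(rows=[{"offset": [0, 0, -0.04], "rotation": [0, 0, 0], "claw": 0.1}, {"offset": [0, 0, -0.1], "rotation": [0, 0, 0], "claw": 0.1}, {"offset": [0, 0, -0.25], "rotation": [0, 0, 0], "claw": 0.1}, {"offset": [0, 0, -0.45], "rotation": [0, 0, 0], "claw": 0.1}, {"offset": [0, 0, -0.65], "rotation": [0, 0, 0], "claw": 0.1}, {"offset": [0, 0, -0.85], "rotation": [0, 0, 0], "claw": 0.1}, {"offset": [0, 0, -0.85], "rotation": [0, 0, 0], "claw": 0.1}, {"offset": [0, 0, -0.85], "rotation": [0, 0, 0], "claw": 0.1}])

```text
clock: 31.75
tcp_pos: [0.6466, -0.091, 0.131]
orientation: [0.238, 3.128, 0.001]
contact_force: [0.1, -0.1, -1.2]
grip_width: 0.0294
gripper_force: 25.0
```

Run:
```python
from h import *
go(.5666,-.3053,.12,97); o=get_obs(); z=o["tcp_pos"][2]; print(o["grip_width"],o["gripper_force"])
find((z+.003,z+.03),(270,100,385,450),False)
```

```text
tcp [ 0.6466 -0.091   0.131 ] yaw_y 81.3 off [ 0.311 -1.493  0.071] rot [ 0.     0.003 -0.137] rot [ 0.004 -0.     1.434] j7 1.64 F [ 0.1 -0.1 -1.2]
0.029429642681713435 25.029625073075294
find 2463 px [320. 301.] z 0.1413 ((637.1893920898438, -89.05744934082031), (29.782697677612305, 20.499860763549805), 81.6469497680664)
```

Call:
drive_tool(rows=[{"offset": [0.04, -0.18, 0], "rotation": [0, 0, 0], "claw": 0.1}, {"offset": [0.08, -0.37, 0], "rotation": [0, 0, 0], "claw": 0.1}, {"offset": [0.12, -0.56, 0], "rotation": [0, 0, 0], "claw": 0.1}, {"offset": [0.155, -0.746, 0], "rotation": [0, 0, 0], "claw": 0.1}])

```text
clock: 32.13
tcp_pos: [0.6032, -0.1985, 0.1264]
orientation: [-0.237, -3.129, -0.0]
contact_force: [-0.0, 0.4, -0.4]
grip_width: 0.0294
gripper_force: 25.0
```

Call:
drive_tool(rows=[{"offset": [0.04, -0.18, 0], "rotation": [0, 0, -0.05], "claw": 0.1}, {"offset": [0.08, -0.37, 0], "rotation": [0, 0, -0.1], "claw": 0.1}, {"offset": [0.12, -0.56, 0], "rotation": [0, 0, -0.137], "claw": 0.1}, {"offset": [0.155, -0.746, 0], "rotation": [0, 0, -0.137], "claw": 0.1}, {"offset": [0.155, -0.746, 0.1], "rotation": [0, 0, -0.137], "claw": 0.1}, {"offset": [0.155, -0.746, 0.25], "rotation": [0, 0, -0.137], "claw": 0.1}, {"offset": [0.155, -0.746, 0.35], "rotation": [0, 0, -0.137], "claw": 0.1}, {"offset": [0.155, -0.746, 0.35], "rotation": [0, 0, -0.137], "claw": 0.1}, {"offset": [0.155, -0.746, 0.35], "rotation": [0, 0, -0.137], "claw": 0.1}])

```text
clock: 32.88
tcp_pos: [0.5638, -0.3042, 0.0738]
orientation: [0.192, -3.132, -0.003]
contact_force: [0.1, 0.2, -0.3]
grip_width: 0.0294
gripper_force: 25.0
```

Run:
```python
from h import *
go(.5666,-.3053,.0567,97); z=get_obs()["tcp_pos"][2]
find((z+.005,z+.025),(275,100,370,450),False,None,60)
```

```text
tcp [ 0.5638 -0.3042  0.0738] yaw_y 97.0 off [-0.018 -0.01   0.114] rot [ 0.001 -0.002  0.   ] rot [ 0.003  0.002 -1.571] j7 2.25 F [ 0.1  0.2 -0.3]
find 6309 px [324. 319.] z 0.0842 ((564.0205688476562, -301.9479064941406), (41.21775817871094, 34.87697219848633), 7.1820807456970215)
```

Call:
drive_tool(rows=[{"offset": [-0.007, -0.006, 0.03], "rotation": [0, 0, 0], "claw": 0.1}, {"offset": [-0.007, -0.006, 0.05], "rotation": [0, 0, 0], "claw": 0.1}, {"offset": [-0.007, -0.006, 0.065], "rotation": [0, 0, 0], "claw": 0.1}, {"offset": [-0.007, -0.006, 0.075], "rotation": [0, 0, 0], "claw": 0.1}, {"offset": [-0.007, -0.006, 0.075], "rotation": [0, 0, 0], "claw": 0.1}, {"offset": [-0.007, -0.006, 0.075], "rotation": [0, 0, 0], "claw": 0.1}])

```text
clock: 33.43
tcp_pos: [0.5664, -0.3056, 0.0644]
orientation: [-0.192, 3.136, 0.0]
contact_force: [-0.2, -0.0, 0.5]
grip_width: 0.0293
gripper_force: 25.0
```

Run:
```python
from h import *
go(.5666,-.3053,.0567,97)
```

```text
tcp [ 0.5664 -0.3056  0.0644] yaw_y 97.0 off [-0.002  0.002  0.051] rot [0. 0. 0.] rot [-0.     0.    -1.571] j7 2.25 F [-0.2 -0.   0.5]
```

Call:
drive_tool(rows=[{"offset": [-0.002, 0.002, 0.015], "rotation": [0, 0, 0], "claw": 0.1}, {"offset": [-0.002, 0.002, 0.03], "rotation": [0, 0, 0], "claw": 0.1}, {"offset": [-0.002, 0.002, 0.04], "rotation": [0, 0, 0], "claw": 0.1}, {"offset": [-0.002, 0.002, 0.048], "rotation": [0, 0, 0], "claw": 0.1}, {"offset": [-0.002, 0.002, 0.052], "rotation": [0, 0, 0], "claw": 0.1}, {"offset": [-0.002, 0.002, 0.052], "rotation": [0, 0, 0], "claw": 0.1}, {"offset": [-0.002, 0.002, 0.052], "rotation": [0, 0, 0], "claw": 0.1}])

```text
clock: 34.02
tcp_pos: [0.5665, -0.3053, 0.0567]
orientation: [0.192, -3.136, -0.0]
contact_force: [-1.6, 1.7, 2.4]
grip_width: 0.0294
gripper_force: 25.3
```

Run:
```python
from h import *
go(.5666,-.3053,.0567,97)
find((.06,.075),(275,100,370,450),False,None,60)
find((.048,.0595),(255,100,390,450),True)
```

```text
tcp [ 0.5665 -0.3053  0.0567] yaw_y 97.0 off [-0.  0. -0.] rot [ 0. -0. -0.] rot [-0.    -0.     1.571] j7 2.26 F [-1.6  1.7  2.4]
find 6543 px [323. 317.] z 0.067 ((567.1318359375, -305.162841796875), (41.15715789794922, 39.49034881591797), 7.235975742340088)
find 2174 px [322. 267.] z 0.0551 ((549.1834106445312, -307.4130859375), (19.336673736572266, 42.244686126708984), 7.6490068435668945)
```

The rim is in contact and the can top is at 67–68 mm, as expected. I'll release, lift and look.

Call:
drive_tool(rows=[{"offset": [0, 0, 0], "rotation": [0, 0, 0], "claw": 0.38}, {"offset": [0, 0, 0], "rotation": [0, 0, 0], "claw": 0.42}, {"offset": [0, 0, 0], "rotation": [0, 0, 0], "claw": 0.46}, {"offset": [0, 0, 0], "rotation": [0, 0, 0], "claw": 0.5}, {"offset": [0, 0, 0], "rotation": [0, 0, 0], "claw": 0.5}, {"offset": [0, 0, 0], "rotation": [0, 0, 0], "claw": 0.5}, {"offset": [0, 0, -0.1], "rotation": [0, 0, 0], "claw": 0.5}, {"offset": [0, 0, -0.25], "rotation": [0, 0, 0], "claw": 0.5}, {"offset": [0, 0, -0.45], "rotation": [0, 0, 0], "claw": 0.5}, {"offset": [0, 0, -0.6], "rotation": [0, 0, 0], "claw": 0.5}, {"offset": [0, 0, -0.6], "rotation": [0, 0, 0], "claw": 0.5}, {"offset": [0, 0, -0.6], "rotation": [0, 0, 0], "claw": 0.5}])

```text
clock: 35.12
tcp_pos: [0.5675, -0.3058, 0.148]
orientation: [-0.192, 3.133, -0.002]
contact_force: [0.4, 0.2, 0.4]
grip_width: 0.0426
gripper_force: 0.0
```

Run:
```python
from h import *
find((.062,.072),(240,100,400,450),False,"w11.png",60)
f=grab_frame("scene"); a=f["frame"][:,:,::-1]; b=grab_frame("wrist")["frame"][:,:,::-1]
A=cv2.resize(a[80:290,380:560],None,fx=2,fy=2); B=b[60:480,130:530]; cv2.imwrite("pics/fin.png",np.hstack([A,B]))
print(get_obs()["clock"],get_obs()["tcp_pos"])
```

```text
find 2826 px [324. 244.] z 0.0671 ((567.1337280273438, -304.6914367675781), (40.57813262939453, 30.20500373840332), 6.8160576820373535)
35.2667 [ 0.56580339 -0.30479891  0.14520661]
```

View pics/fin.png

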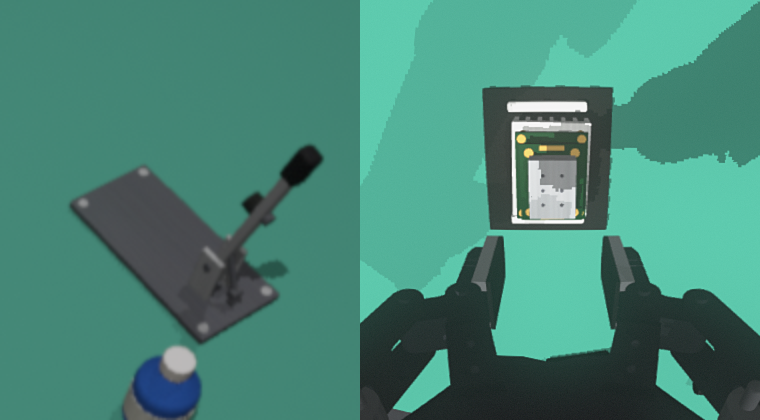

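The clamp arm is open on the left, and on the right the full stack stands centred and square with the gripper clear, so I'm handing it in.

```bash
python3 -c "
from bench import hand_in
print(hand_in())"
```

```text
the job is handed in; nothing more can be done
None
```

The job is handed in: the clamp arm is open, and the heatsink, power board, control board and shield can are stacked in the cradle, each measured within about 1.5 mm of the one below. `hand_in()` returned no verdict.

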